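# Pack up the mahjong corner

### The job

Pack up after the game: hang the red dice cup by its handle on the steel hook, lay the two loose cream tiles flat and side by side (not one on the other), cream face up, in the green-lined wooden tray, put the blue and white chip in the steel chip holder, and put the die in the white saucer. Leave the saucer, green marker, door key, tea tumbler, tile stack and bamboo pusher where they are.

Things in the scene. Friction and masses are not known exactly. Their poses are not given: they have to be found in the camera images.
- tile1: Loose cream mahjong tile with a green back, lying flat, cream face up; 40 (its x) x 30 (its y) x 22 high mm, about 37 g; origin at the centre of its underside, z up
- tile2: Loose cream mahjong tile with a green back, lying flat, cream face up; 40 (its x) x 30 (its y) x 22 high mm, about 37 g; origin at the centre of its underside, z up
- chip: round blue and white chip lying flat, 40 mm across, 6 mm thick, 14 g; origin at the centre of its underside
- die: white die, a 20 mm cube, 11 g, lying on a face; origin at the centre of its underside
- cup: red plastic dice cup standing upright, open at the top, 75 mm high, 56 mm across at the foot and 64 mm at the rim, wall 3 mm, about 90 g; origin at the centre of its underside. A square closed handle of 9 mm round bar on its +y side lies in its y-z plane: upper bar axis 66 mm up, lower bar axis 14 mm up, outer upright bar axis 64 mm from the cup's axis
- cup_loop (a point): middle of the opening in the cup's handle, at (0, 46, 40) mm in the cup's frame; the opening is 43 mm high and about 27 mm wide, and faces along the cup's x axis
- hook: fixed steel cup hook: 70 mm square foot 12 mm high, an upright post of 12 mm diameter on it (origin: centre of the foot's underside), and at the top a level bar of 7 mm diameter, axis 170 mm up, that runs 85 mm from the post's axis along the hook's own -x and ends in a tip turned up by 14 mm, 92 mm from the post's axis; the post ends level with the bar
- hook_mid (a point): on the axis of the hook's level bar, 45 mm from the post's axis; axes as the hook's (bar along x, free end to -x)
- tile_tray: fixed wooden tile tray lined with green, open at the top: outside 125 (x) x 115 (y) x 25 high mm, walls and floor 4 mm; origin at the centre of its underside
- chip_holder: fixed dark steel chip holder lined with grey, with a bright spring clip on its far (+x) edge, open at the top: outside 125 (x) x 115 (y) x 25 high mm, walls and floor 4 mm; the clip reaches 30 mm up and 80 mm from the centre; origin at the centre of its underside
- saucer: loose white porcelain saucer, 116 mm across, rim 18 mm high, 160 g, inner floor about 4 mm up; origin at the centre of its underside
- marker: bystander among the pieces: round green dealer marker with a brass spot, 38 mm across, 18 mm high; stays on the table; origin at the centre of its underside
- key: bystander among the pieces: steel door key on an orange plastic tag, 56 (x) x 22 (y) x 7 high mm; stays on the table; origin at the middle of its underside
- tumbler: bystander: blue ceramic tea tumbler, 54 mm across, 45 mm high; origin at the centre of its underside
- wall: bystander: neat stack of eight cream tiles that stays, 40 (x) x 122 (y) x 44 high mm; origin at the centre of its underside
- pusher: bystander: bamboo tile pusher, a flat stick 16 (x) x 260 (y) x 10 high mm, lying at the right of the pieces; origin at the centre of its underside

How it is judged (in metres and radians):
At the end, for the whole second after the job is handed in: Cup hung still, hook bar through its handle (opening within 50 mm along, 32 mm beside, 36 mm below to 12 mm above mid-bar); tiles flat within 0.2 rad, cream up, on the wooden tray floor; chip inside the holder below its rim; die within 55 mm of the saucer middle; all at rest (x of tile1 in the frame of tile_tray between -0.058 and 0.058 m and y of tile1 in the frame of tile_tray between -0.053 and 0.053 m and z of tile1 in the frame of tile_tray between -0.002 and 0.016 m and angle between each of tile1, tile2's own z axis and vertical below 0.2 rad and linear speed of each of tile1, tile2, chip, die below 0.02 m/s and x of tile2 in the frame of tile_tray between -0.058 and 0.058 m and y of tile2 in the frame of tile_tray between -0.053 and 0.053 m and z of tile2 in the frame of tile_tray between -0.002 and 0.016 m and x of chip in the frame of chip_holder between -0.058 and 0.058 m and y of chip in the frame of chip_holder between -0.053 and 0.053 m and z of chip in the frame of chip_holder between -0.002 and 0.028 m and horizontal distance between die and saucer below 0.055 m and z of die in the frame of saucer between -0.002 and 0.035 m and x of cup_loop in the frame of hook_mid between -0.05 and 0.05 m and y of cup_loop in the frame of hook_mid between -0.032 and 0.032 m and z of cup_loop in the frame of hook_mid between -0.036 and 0.012 m and contact force between cup and hook above 0.2 N and linear speed of cup below 0.05 m/s); the robot touches nothing.
It fails at once if the green dealer marker, door key, tea tumbler moved more than 30 mm (distance of any of marker, key, tumbler from where it was at the start of the episode above 0.03 m).
It fails at once if the stack of tiles, bamboo pusher moved more than 30 mm (distance of any of wall, pusher from where it was at the start of the episode above 0.03 m).
It fails at once if the saucer moved more than 30 mm (distance of saucer from where it was at the start of the episode above 0.03 m).
It also fails if it takes over 72 s, if anything falls off the work surface, if the arm or the gripper's body presses on something with over 40 N, if the wrist force passes 120 N, or if a joint passes its speed limit or range.

### The arm

A 7-joint arm with a two-finger parallel gripper is mounted at the origin on the work surface. World frame = base frame: x ahead of the robot, y to its left, z up, the work surface at z = 0. Lengths are in mm, angles in rad, forces in N, time in s.
With the tool pointing down it reaches from about 400 to 900 mm from the base axis. Payload 5.6 kg.
Tool frame: the origin (TCP) lies between the finger pads; the fingertips stand 22 mm ahead of it and the grasp point (between the pads) lies 3 mm ahead of it; z points along the fingers, y is the line along which they close (so a half turn about z gives the same grasp; the last joint's range is limited). The gripper opens to 92 mm and grips with 3 to 60 N. Pads are 20 mm wide; open, the fingers measure 128 mm over their backs; the gripper's body (75 mm by 189 mm) begins 69 mm behind the grasp point.
Start: joints at [-1.264, 0.468, -0.012, 1.603, 0.006, 1.071, -0.056], TCP at [222.803, 610.629, 208.292] pointing down, gripper open.
Joint ranges: [-2.53, 2.53], [-0.31, 2.02], [-1.57, 1.55], [0.28, 2.44], [-1.29, 4.43], [0.15, 1.84], [-2.92, 2.92]. Speed limits (rad/s): [2.57, 2.57, 3.14, 3.14, 3.14, 3.14, 3.14].

### API

Orientations are given as a rotation vector (axis times angle).
In Python, from bench import manip gives the robot as it stands.
- The arm moves only by the tool carry_out, never from a script. Its argument "commands" is a list that holds one entry, the list of rows, each a list of 6 numbers: the shift along the tool's x, y, z in cm, then the turn, a rotation vector about the tool's x, y, z in rad. In form: [[[tx, ty, tz, rx, ry, rz], ...]]. A call has 1 to 5 rows; each row is the pose to reach, as a shift and turn from the pose commanded when the call began, along the tool's axes at that moment; what a row does not reach only later rows make up. A row lasts 1/8 s, in which the tool goes at most 62.5 mm and 10.7 degrees, less where a joint would pass 70% of its speed; a pose out of reach is approached as far as the arm can. A call with a gripper value outside its range is refused whole. "grip" is the closure, from 0 (fully open) to 1 (shut), set as the call begins (left out, the last holds). The fingers move at their own pace and stop on an object; "newtons" is the grip in N (left out, the last holds). Time passes only in rows, so rows that repeat a pose let the fingers close. It gives the time, the measured TCP pose, the force, the opening and the grip force at its end, in the units of the state.
- manip.observe(): the state, without advancing time (a new reading comes with each control period).
- manip.read_camera(name): name is "side" or "top"; returns a dict with "color" (480x640x3 uint8, blue, green, red), "fx", "fy", "cx", "cy" (pixels), "k1" (the pictures are not rectified: a ray, as slopes to the right and down, at radius r is drawn at 1 + k1 r^2 times it, then the intrinsics apply), "xyz" and "attitude" of the camera in the world. Camera axes: x right, y up, looking along -z (the intrinsics and any distortion apply to the point x, -y, -z); pixel columns grow to the right and rows downward; lengths in mm; the calibration is good to about 2 mm. A picture is of the moment at which its call begins. There is no depth.
- manip.close_job(): hands the job in; it is judged then, once.
The state is a dict: "time": time; "joints": joint angles; "qvel": joint speeds; "effort": joint torques, N m; "tool_pos": TCP position; "ee_rot": TCP orientation; "contact_force": force on the tool from outside, world axes, zero at the start; "moment": the same for the moment, N m; "opening": finger opening in mm; "gripper_force": force on a finger pad.
Only numpy, scipy, OpenCV 4.12 (cv2) and the standard library are available. Lean on these libraries where they do the work, as an engineer would, in place of code of your own. Each camera call takes 0.05 s, during which the arm holds its last target. There are 200 camera calls.

## Working session

There is one attempt and no reset: what is moved stays moved. The work goes in short steps, Python scripts to look and compute and a tool call to move; the robot and the scene stay as the last step left them, time stands still between calls to the robot, and variables do not carry over. Pictures are saved under pics/ and viewed, at most 10 in all, crops included, and the job is handed in when it is done.

Besides the shell and the picture viewer there is one more tool, called after ">>>" in YAML: its name, and indented under it one key for each argument. carry_out: Moves the arm, as the interface text tells. Its arguments: {"type":"object","properties":{"commands":{"type":"array"},"grip":{"type":"number"},"newtons":{"type":"number"}},"required":["commands"]}

```bash
mkdir -p pics; ls; cat > h.py <<'E'
import numpy as np, cv2
from bench import manip
from scipy.spatial.transform import Rotation as R
def rot(a):
    a=np.array(a,float)
    return a if a.shape==(3,3) else (R.from_rotvec(a).as_matrix() if a.size==3 else R.from_quat(a).as_matrix())
def ray(c,u,v):
    K=np.array([[c['fx'],0,c['cx']],[0,c['fy'],c['cy']],[0,0,1.]])
    p=cv2.undistortPoints(np.array([[[u,v]]],float),K,np.array([c['k1'],0,0,0.]))[0,0]
    # model: drawn = (1+k1 r^2)*true ; undistortPoints inverts it
    return np.array(c['xyz'],float),rot(c['attitude'])@np.array([p[0],-p[1],-1])
def onz(c,u,v,z):
    o,d=ray(c,u,v); return o+d*(z-o[2])/d[2]
def proj(c,P):
    q=rot(c['attitude']).T@(np.array(P,float)-np.array(c['xyz'])); x,y=q[0]/-q[2],-q[1]/-q[2]
    s=1+c['k1']*(x*x+y*y); return np.array([c['fx']*x*s+c['cx'],c['fy']*y*s+c['cy']])
E
python3 - <<'E'
from h import *
for n in('top','side'):
    c=manip.read_camera(n); cv2.imwrite(f'pics/{n}0.png',c['color']); print(n,{k:v for k,v in c.items() if k!='color'})
print(manip.observe())
E
```

```text
pics
top {'fx': 441.15834527877496, 'fy': 441.15834527877496, 'cx': 320.86388695674475, 'cy': 240.37028485496043, 'k1': 0.022788649370141297, 'xyz': array([ 425.56678666,   -7.9236178 , 1018.3301795 ]), 'attitude': array([ 0.10290672, -0.08699216, -1.58609147])}
side {'fx': 496.3412074463407, 'fy': 496.3412074463407, 'cx': 317.08021595607687, 'cy': 238.38800942195812, 'k1': -0.07421679835324775, 'xyz': array([231.75026959, 529.45776354, 822.6692969 ]), 'attitude': array([ 0.24705427, -0.96318826, -2.49082895])}
{'time': 0.1, 'joints': array([-1.26402523,  0.46828896, -0.01159297,  1.60352976,  0.00604679,
        1.07136885, -0.05629636]), 'qvel': array([ 0.00013796, -0.00246299,  0.0013215 , -0.00216674,  0.00083084,
        0.00298676,  0.00023819]), 'effort': array([ 8.37282878e-04, -5.21643054e+01, -1.26998711e-02, -2.44360775e+01,
       -5.68287272e-02,  1.40351057e-02,  5.77947094e-05]), 'tool_pos': array([222.6462846 , 610.11977718, 207.43643461]), 'ee_rot': array([-5.46675752e-01, -3.09354618e+00,  2.44693169e-03]), 'contact_force': array([-0.35966173,  0.554188  , -0.64088142]), 'moment': array([ 0.04277177, -0.01119718,  0.02571511]), 'gripper_force': 0.0, 'opening': 92.14068583120905}
```

View pics/top0.png

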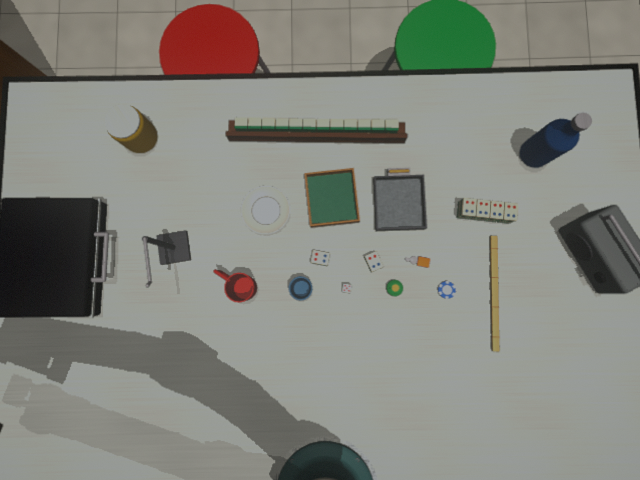

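View pics/side0.png

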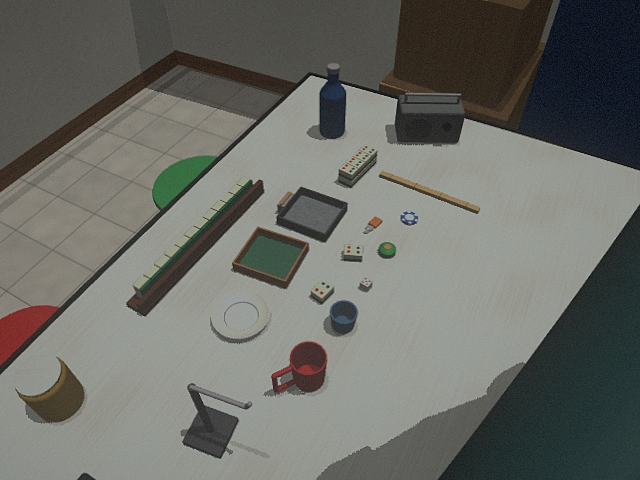

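Top view: hook (150–174, 240–285), cup (240,287) with its handle to upper left, tumbler (301,288), tiles (320,257) and (373,261), die (347,287), marker (395,288), key (418,262), chip (447,289), saucer (266,209), tray (331,198), holder (399,202). The side view agrees, with the hook post top at (193,388) and the tip at (249,405).

```bash
python3 - <<'E'
from h import *
c=manip.read_camera('top'); s=manip.read_camera('side')
im=c['color']; 
cv2.imwrite('pics/topc.png',np.hstack([cv2.resize(im[225:310,130:270],None,fx=3.2,fy=3.2,interpolation=2)[:270],cv2.resize(im[240:310,300:465],None,fx=2.1,fy=3.9,interpolation=2)[:270]]))
cv2.imwrite('pics/mix.png',np.vstack([np.hstack([cv2.resize(im[225:310,130:260],(390,255),interpolation=2),cv2.resize(im[242:302,300:400],(400,255),interpolation=2)]),cv2.resize(s['color'][240:460,170:440],(790,330+15),interpolation=2)]))
def mask(cc,lo,hi,roi):
    h=cv2.cvtColor(cc['color'],cv2.COLOR_BGR2HSV); m=cv2.inRange(h,np.array(lo),np.array(hi)); z=np.zeros_like(m); x0,y0,x1,y1=roi; z[y0:y1,x0:x1]=m[y0:y1,x0:x1]; return z
def big(m):
    k=cv2.findContours(m,0,2)[0]; return max(k,key=cv2.contourArea)
print('table hsv',cv2.cvtColor(im,cv2.COLOR_BGR2HSV)[300,420],cv2.cvtColor(im,cv2.COLOR_BGR2HSV)[257,316],cv2.cvtColor(im,cv2.COLOR_BGR2HSV)[287,343])
def bl(nm,cc,lo,hi,roi,z):
    m=mask(cc,lo,hi,roi); k=big(m); P=np.array([onz(cc,*p[0],z)[:2] for p in k],np.float32)
    r=cv2.minAreaRect(P); e=cv2.minEnclosingCircle(P); print(nm,'rect',np.round(r[0],1),np.round(r[1],1),round(r[2],1),'circ',np.round(e[0],1),round(e[1],1))
bl('chip',c,(90,80,40),(135,255,255),(430,275,465,305),6)
bl('tray',c,(40,60,20),(90,255,255),(295,160,365,235),4)
bl('holder',c,(0,0,0),(180,255,90),(365,165,435,240),25)
bl('foot',c,(0,0,0),(180,255,90),(155,225,195,268),12)
bl('cup',c,(0,120,40),(8,255,255),(205,255,265,310),75)
bl('tumbler',c,(90,80,20),(135,255,255),(280,270,320,305),45)
bl('marker',c,(40,80,20),(90,255,255),(380,275,410,302),18)
# bright things vs table via local difference
g=cv2.cvtColor(im,cv2.COLOR_BGR2LAB).astype(float); bg=cv2.medianBlur(im,51); d=np.linalg.norm(g-cv2.cvtColor(bg,cv2.COLOR_BGR2LAB).astype(float),axis=2)
for nm,(x0,y0,x1,y1),z in(('tileL',(305,243,335,272),22),('tileR',(358,245,388,278),22),('die',(337,277,357,297),20),('sauc',(235,175,300,240),18)):
    m=np.zeros(im.shape[:2],np.uint8); m[y0:y1,x0:x1]=(d[y0:y1,x0:x1]>14)*255; m=cv2.morphologyEx(m,cv2.MORPH_CLOSE,np.ones((5,5)))
    k=big(m);P=np.array([onz(c,*p[0],z)[:2] for p in k],np.float32);r=cv2.minAreaRect(P);e=cv2.minEnclosingCircle(P);print(nm,'rect',np.round(r[0],1),np.round(r[1],1),round(r[2],1),'circ',np.round(e[0],1),round(e[1],1))
# two-view hook points
def tri(a,b):
    o1,d1=ray(c,*a);o2,d2=ray(s,*b);t=np.linalg.lstsq(np.c_[d1,-d2],o2-o1,rcond=None)[0];p,q=o1+t[0]*d1,o2+t[1]*d2;return (p+q)/2,np.linalg.norm(p-q)
print('post',tri((148,240),(193,387)),'tip',tri((149,284),(249,405)))
E
```

```text
table hsv [ 41  13 159] [ 20  10 155] [ 83   7 150]
chip rect [ 431.  -281.7] [38.3 33.8] 89.1 circ [ 431.  -281.6] 19.6
tray rect [649.6 -25.2] [112.9 104.5] 5.1 circ [650.7 -24.9] 74.6
holder rect [ 638.2 -178.4] [142.3 118. ] 0.6 circ [ 630.6 -180.1] 84.1
foot rect [537.9 342.3] [72.1 76.1] 10.4 circ [538.5 340. ] 47.8
cup rect [444.8 189.4] [90.3 60.8] 82.7 circ [453.  189.6] 49.0
tumbler rect [439.3  48.5] [48.4 48. ] 89.0 circ [439.7  48.4] 25.3
marker rect [ 437.2 -162.6] [33.6 33.7] 88.0 circ [ 436.9 -162. ] 18.0
tileL rect [507.7   5.3] [45.3 33.4] 77.6 circ [508.    5.4] 25.0
tileR rect [ 498.8 -115.8] [46. 35.] 23.2 circ [ 497.4 -113.5] 26.2
die rect [439.  -52.4] [20.2 24.6] 88.7 circ [439.  -51.4] 15.2
sauc rect [638.2 146.7] [11.7 52.3] 44.9 circ [634.1 142.6] 26.1
post (array([536.85049741, 337.70137596, 164.49977098]), np.float64(1.9717280121652734)) tip (array([449.17577476, 326.65258872, 178.31696106]), np.float64(1.8226807880783231))
```

View pics/mix.png

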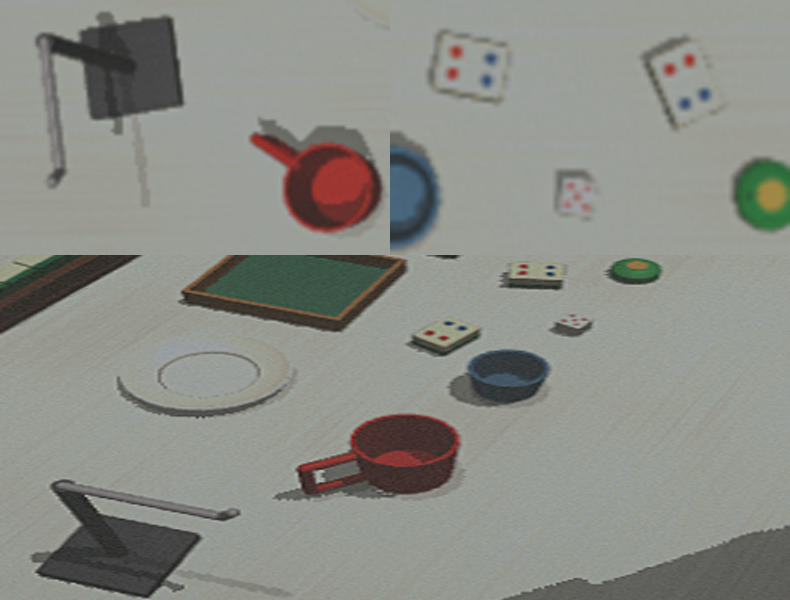

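```bash
cat >> h.py <<'E'
def go(x,y,z,yaw,tilt=None):
    """from the measured pose to TCP x,y,z mm, tool y at yaw (deg, mod 180): row in cm, rad"""
    o=manip.observe(); R0=rot(o['ee_rot']); best=None
    for k in(0,180):
        a=np.radians(yaw+k); Y=np.array([np.cos(a),np.sin(a),0]); Z=np.array([0,0,-1.]); T=np.c_[np.cross(Y,Z),Y,Z]
        if tilt is not None: T=R.from_rotvec(tilt).as_matrix()@T
        r=R.from_matrix(R0.T@T).as_rotvec()
        if best is None or np.linalg.norm(r)<np.linalg.norm(best): best=r
    d=R0.T@(np.array([x,y,z])-o['tool_pos'])/10
    return np.round(np.r_[d,best],3).tolist()
E
python3 - <<'E'
from h import *
c=manip.read_camera('top'); s=manip.read_camera('side')
def cc(cam,roi,f):
    x0,y0,x1,y1=roi; im=cv2.resize(cam['color'][y0:y1,x0:x1],None,fx=4,fy=4,interpolation=cv2.INTER_CUBIC); h=cv2.cvtColor(im,cv2.COLOR_BGR2HSV)
    n,l,st,ce=cv2.connectedComponentsWithStats(f(h).astype(np.uint8)); return [((ce[i]+.5)/4-.5+[x0,y0],st[i][4]) for i in range(1,n) if st[i][4]>25]
sat=lambda h:(h[...,1]>70)&(((h[...,0]<12)|(h[...,0]>168))|((h[...,0]>95)&(h[...,0]<130)))
for nm,cam,roi,z in(('L',c,(308,246,334,270),22),('R',c,(361,248,386,275),22),('die',c,(339,279,356,296),20)):
    q=cc(cam,roi,sat); P=np.array([onz(cam,*p,z)[:2] for p,_ in q]); print(nm,np.round(P,1).tolist(),[a for _,a in q],'mean',P.mean(0).round(1))
for nm,cam,roi,z in(('Ls',s,(308,280,338,303),22),('Rs',s,(340,243,366,262),22),('dies',s,(358,275,374,292),20)):
    q=cc(cam,roi,sat); P=np.array([onz(cam,*p,z)[:2] for p,_ in q]); print(nm,np.round(P,1).tolist(),[a for _,a in q])
# cup: red contour split: points far from handle -> rim circle at z=75
for cam,roi in((c,(205,255,265,310)),(s,(265,335,335,400))):
    h=cv2.cvtColor(cam['color'],cv2.COLOR_BGR2HSV); m=((h[...,1]>110)&((h[...,0]<10)|(h[...,0]>170))).astype(np.uint8); z=np.zeros_like(m);x0,y0,x1,y1=roi;z[y0:y1,x0:x1]=m[y0:y1,x0:x1]
    k=max(cv2.findContours(z,0,1)[0],key=cv2.contourArea)[:,0]
    P=np.array([onz(cam,*p,75)[:2] for p in k]); H=np.array([onz(cam,*p,68)[:2] for p in k]);j=H[np.argsort(H[:,1])[-4:]]
    from scipy.optimize import least_squares
    f=least_squares(lambda q:np.hypot(*(P-q).T)-32,P.mean(0),loss='soft_l1',f_scale=1.5).x; d=H-f; r=np.hypot(*d.T); t=d[r>r.max()-9].mean(0); print('cup',f.round(1),'handle far',r.max().round(1),'dir',np.degrees(np.arctan2(t[1],t[0])).round(1))
# saucer ellipse: edges
for cam,roi in((c,(240,180,295,238)),(s,(205,285,275,345))):
    x0,y0,x1,y1=roi; e=cv2.Canny(cam['color'],20,50); ys,xs=np.nonzero(e[y0:y1,x0:x1]); P=np.array([onz(cam,x+x0,y+y0,18)[:2] for x,y in zip(xs,ys)])
    f=least_squares(lambda q:np.hypot(*(P-q).T)-58,[637,145],loss='cauchy',f_scale=2).x; print('saucer',f.round(1))
for x,y in((440,189),):print(go(x,y,230,-57))
E
```

```text
L [[516.1, 12.4], [512.1, -7.1], [504.6, 14.8], [500.5, -4.6]] [np.int32(123), np.int32(54), np.int32(102), np.int32(52)] mean [508.3   3.9]
R [[509.2, -119.3], [504.6, -108.1], [490.9, -127.2], [486.2, -116.1]] [np.int32(112), np.int32(106), np.int32(59), np.int32(52)] mean [ 497.7 -117.6]
die [] [] mean nan
Ls [[511.7, -9.2], [500.1, -6.9], [516.0, 10.4], [503.9, 12.9]] [np.int32(68), np.int32(70), np.int32(145), np.int32(137)]
Rs [[508.7, -121.6], [490.8, -129.3], [504.4, -110.5], [485.8, -118.1]] [np.int32(111), np.int32(53), np.int32(126), np.int32(55)]
dies [[442.5, -62.4]] [np.int32(28)]
cup [444.6 177.5] handle far 65.4 dir 56.6
cup [443.4 178.8] handle far 64.5 dir 55.5
saucer [636.9 146. ]
saucer [621.2 130. ]
[-34.856, -32.144, -2.182, -0.001, -0.0, -0.926]<stdin>:8: RuntimeWarning: Mean of empty slice.
  ret = ret.dtype.type(ret / rcount)
```

```bash
sed -i 's/for k in(0,180)/for k in(0,)/' h.py; python3 - <<'E'
from h import *
print(go(444,178,200,-34))
c=manip.read_camera('top')
cv2.imwrite('pics/die.png',np.hstack([cv2.resize(c['color'][265:310,325:370],(400,400),interpolation=2)]))
E
```

```text
[-35.609, -33.039, 0.818, -0.0, 0.001, 1.814]
```

>>> carry_out:
  commands:
    - [[-35.61,-33.04,0.8,0,0,1.814],[-35.61,-33.04,0.8,0,0,1.814],[-35.61,-33.04,0.8,0,0,1.814],[-35.61,-33.04,0.8,0,0,1.814],[-35.61,-33.04,0.8,0,0,1.814]]
  grip: 0

```text
time: 0.98
tool_pos: [365.9, 330.7, 203.5]
ee_rot: [-1.893, -2.507, -0.002]
contact_force: [0.4, -0.5, -0.9]
opening: 92.1
gripper_force: 0.0
```

```bash
python3 - <<'E'
from h import *
o=manip.observe();print(o['time'],o['tool_pos'],o['joints']);print(go(444,178,200,-34))
E
```

```text
0.975 [365.91761943 330.70824525 203.45599826] [-1.03189465  0.20438608  0.26127542  1.99894462 -0.06498548  0.94499251
 -0.46044455]
[-16.825, 3.329, 0.337, 0.0, -0.001, 0.871]
```

>>> carry_out:
  commands:
    - [[-16.8,3.3,0.3,0,0,0.87],[-16.8,3.3,0.3,0,0,0.87],[-16.8,3.3,0.3,0,0,0.87],[-16.8,3.3,0.3,0,0,0.87],[-16.8,3.3,0.3,0,0,0.87]]

```text
time: 1.6
tool_pos: [444.2, 179.7, 200.3]
ee_rot: [-2.773, -1.475, -0.001]
contact_force: [-0.6, -0.3, -0.6]
opening: 92.0
gripper_force: 0.0
```

```bash
python3 - <<'E'
from h import *
o=manip.observe();print(o['time'],o['tool_pos'],o['joints']);print(go(444,178,48,-34))
E
```

```text
1.6 [444.16598912 179.65587301 200.33549946] [-0.88838455  0.18905407  0.49151075  2.04407075 -0.11084816  0.93288948
 -0.93117115]
[-0.154, 0.077, 15.233, 0.0, -0.0, 0.0]
```

>>> carry_out:
  commands:
    - [[-0.1,0.1,6,0,0,0],[-0.1,0.1,12,0,0,0],[-0.1,0.1,15.2,0,0,0],[-0.1,0.1,15.2,0,0,0]]

```text
time: 2.1
tool_pos: [442.5, 178.1, 46.4]
ee_rot: [2.768, 1.484, -0.008]
contact_force: [1.0, 0.2, 0.5]
opening: 91.9
gripper_force: 0.0
```

>>> carry_out:
  commands:
    - [[0,0,0,0,0,0],[0,0,0,0,0,0],[0,0,0,0,0,0],[0,0,0,0,0,0],[0,0,0,0,0,0]]
  grip: 1
  newtons: 20

```text
time: 2.72
tool_pos: [444.9, 179.5, 49.2]
ee_rot: [-2.769, -1.484, -0.003]
contact_force: [-0.0, -0.8, 7.0]
opening: 61.3
gripper_force: 20.0
```

```bash
python3 - <<'E'
from h import *
o=manip.observe();print(o['time'],o['tool_pos'],o['opening'],o['gripper_force']);print(go(425,232,280,8))
c=manip.read_camera('top');im=c['color']
s=manip.read_camera('side')['color']
cv2.imwrite('pics/g1.png',np.hstack([cv2.resize(im[200:330,130:330],None,fx=2,fy=2),cv2.resize(s[300:430,200:400],None,fx=2,fy=2)]))
E
```

```text
2.725 [444.94510455 179.47310565  49.16425167] 61.3025583169106 19.998501324575955
[3.317, -4.553, -23.08, 0.001, -0.002, -0.726]
```

View pics/g1.png

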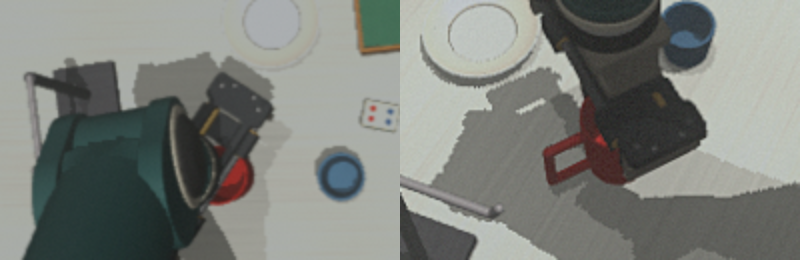

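Gripper holds the cup (opening 61 mm, 20 N), handle clear to the left; hook bar lies to the left of it. Lift, then turn.

>>> carry_out:
  commands:
    - [[0,0,-6,0,0,0],[0,0,-12,0,0,0],[0,0,-18,0,0,0],[0,0,-20,0,0,0],[0,0,-20,0,0,0]]

```text
time: 3.45
tool_pos: [444.6, 179.5, 249.5]
ee_rot: [-2.768, -1.484, -0.005]
contact_force: [1.2, 0.5, -1.4]
opening: 61.5
gripper_force: 20.0
```

```bash
python3 - <<'E'
from h import *
o=manip.observe();print(o['time'],o['tool_pos'],o['opening'],o['gripper_force']);print(go(429.5,277.5,255,8))
E
```

```text
3.45 [444.60243855 179.47146128 249.51238476] 61.53213649989568 19.998085136078316
[7.332, -6.681, -0.527, 0.002, -0.003, -0.726]
```

>>> carry_out:
  commands:
    - [[2,-2,-0.5,0,0,-0.18],[4,-4,-0.5,0,0,-0.36],[6,-5.5,-0.5,0,0,-0.54],[7.3,-6.7,-0.5,0,0,-0.726],[7.3,-6.7,-0.5,0,0,-0.726]]

```text
time: 4.08
tool_pos: [427.4, 277.3, 251.1]
ee_rot: [-2.061, -2.371, 0.006]
contact_force: [-0.2, -0.1, -1.0]
opening: 61.2
gripper_force: 20.0
```

```bash
python3 - <<'E'
from h import *
o=manip.observe();print(o['time'],o['tool_pos'],o['opening'],o['joints']);print(go(429.5,277.5,186,8))
c=manip.read_camera('top');im=c['color']
sc=manip.read_camera('side');s=sc['color']
# bar line ends in the side view, dots at expected hook points
t=np.radians(8); d=np.array([-np.cos(t),-np.sin(t),0])
for cam,i in((c,im),(sc,s)):
    for a,z in((0,170),(45,170),(85,170),(92,184)):
        p=proj(cam,np.array([537,339,z])+a*d); cv2.circle(i,tuple(int(round(v)) for v in p),1,(0,255,255),-1)
cv2.imwrite('pics/g2.png',np.hstack([cv2.resize(im[190:320,100:300],None,fx=2,fy=2),cv2.resize(s[320:470,150:350],(400,260))]))
E
```

```text
4.075 [427.39917959 277.25825156 251.08080363] 61.244300608233345 [-0.98652771  0.18313514  0.3938417   1.91348199 -0.07938775  1.06371143
 -0.41991092]
[0.008, 0.231, 6.507, -0.003, 0.002, 0.0]
```

View pics/g2.png

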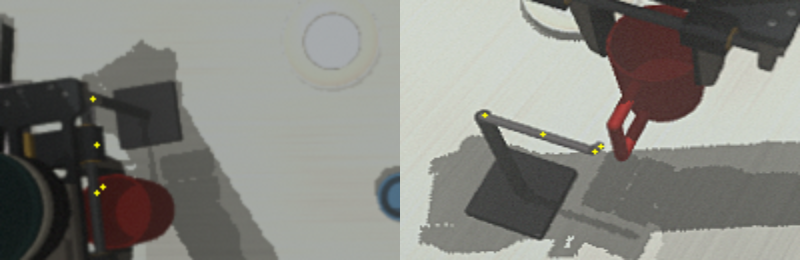

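Hook dots sit on the bar in the side view; the handle hangs just short of the tip. Lower and check.

>>> carry_out:
  commands:
    - [[0,0.2,3,0,0,0],[0,0.2,5.5,0,0,0],[0,0.2,6.5,0,0,0],[0,0.2,6.5,0,0,0]]

```text
time: 4.68
tool_pos: [430.6, 276.4, 187.8]
ee_rot: [2.064, 2.369, -0.002]
contact_force: [-0.5, 0.4, -0.6]
opening: 61.5
gripper_force: 20.0
```

```bash
python3 - <<'E'
from h import *
o=manip.observe();print(o['time'],o['tool_pos'],o['opening']);print(go(429.5,277.5,186,8),go(498.8,287.2,186,8))
sc=manip.read_camera('side');s=sc['color']
p=o['tool_pos']; h=np.array([-.139,.990,0])
P0=np.array([p[0],p[1],p[2]-49])
for y,z in((64,66),(64,14),(46,40),(35,66),(35,14)):
    q=proj(sc,P0+y*h+[0,0,z]); cv2.circle(s,tuple(int(round(v)) for v in q),1,(0,255,255),-1)
cv2.imwrite('pics/g3.png',cv2.resize(s[330:470,150:350],(800,560)))
E
```

```text
4.675 [430.59678826 276.36931635 187.78539054] 61.54549327649234
[0.127, -0.093, 0.179, -0.001, 0.001, -0.002] [0.138, 6.905, 0.172, -0.001, 0.001, -0.002]
```

View pics/g3.png

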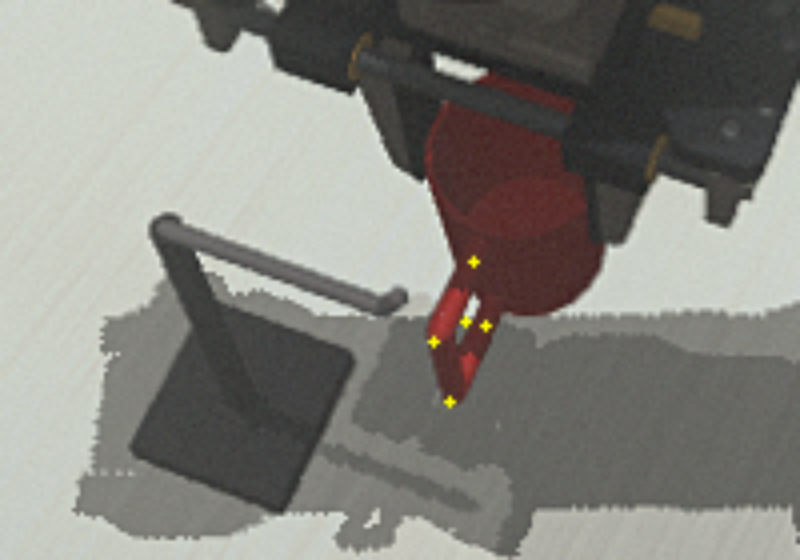

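Predicted handle corners coincide with the handle in the picture, with the opening facing the tip at (400,297). Slide it on.

>>> carry_out:
  commands:
    - [[0.1,2,0.1,0,0,0],[0.1,4,0.1,0,0,0],[0.1,6,0.1,0,0,0],[0.1,6.9,0.1,0,0,0],[0.1,6.9,0.1,0,0,0]]

```text
time: 5.35
tool_pos: [499.2, 287.7, 187.6]
ee_rot: [2.062, 2.37, 0.001]
contact_force: [-0.5, -0.6, -0.5]
opening: 61.5
gripper_force: 20.0
```

```bash
python3 - <<'E'
from h import *
o=manip.observe();print(o['time'],o['tool_pos'],o['contact_force'],o['joints']);print(go(498.8,287.2,161,8))
# tilt 45 deg: cup turns about the bar axis, handle up, z leaning away from the hook
t=np.radians(8);bx=np.array([np.cos(t),np.sin(t),0]);h=np.array([-np.sin(t),np.cos(t),0])
piv=np.array([498.8,287.2,0])+h*52+[0,0,175]; tcp0=np.array([498.8,287.2,163.])
for a in(15,30,45,55):
    rv=bx*np.radians(a); Rm=R.from_rotvec(rv).as_matrix(); p=piv+Rm@(tcp0-piv); print(a,p.round(1),go(*p,8,tilt=rv))
E
```

```text
5.35 [499.21796094 287.6884761  187.55222501] [-0.45575942 -0.56893646 -0.5314031 ] [-0.89323504  0.37503561  0.39429413  1.83039399 -0.1715221   0.96888306
 -0.28749294]
[-0.043, -0.05, 2.655, 0.001, -0.0, -0.001]
15 [498.1 292.  150. ] [0.444, -0.051, 3.76, 0.001, 0.262, -0.001]
30 [497.  300.  138.6] [1.253, -0.052, 4.895, 0.001, 0.523, -0.001]
45 [495.5 310.7 129.7] [2.328, -0.054, 5.781, 0.001, 0.785, -0.001]
55 [494.3 318.9 125.5] [3.157, -0.055, 6.204, 0.001, 0.96, -0.001]
```

>>> carry_out:
  commands:
    - [[0,-0.5,1.3,0,0,0],[0,-1,2.5,0,0,0],[0.2,-1,3.1,0,0.13,0],[0.44,-1,3.8,0,0.262,0],[0.8,-1,4.35,0,0.39,0]]

```text
time: 5.98
tool_pos: [487.0, 294.5, 143.4]
ee_rot: [-1.851, -2.129, -0.37]
contact_force: [-0.6, 0.0, -0.2]
opening: 61.4
gripper_force: 20.0
```

```bash
python3 - <<'E'
from h import *
o=manip.observe();print(o['time'],o['tool_pos'],o['contact_force'],o['joints'])
t=np.radians(8);bx=np.array([np.cos(t),np.sin(t),0]);h=np.array([-np.sin(t),np.cos(t),0])
C=np.array([498.8,287.2,0])-10*bx
piv=C+h*52+[0,0,175]; tcp0=C+[0,0,162.]
for a in(30,35):
    rv=bx*np.radians(a); Rm=R.from_rotvec(rv).as_matrix(); p=piv+Rm@(tcp0-piv); print(a,p.round(1),go(*p,8,tilt=rv))
E
```

```text
5.975 [486.96168722 294.50035444 143.35761142] [-0.55718187  0.02754575 -0.21308453] [-0.54652018  0.38728609  0.20122241  1.97991158 -0.66162845  0.80532934
  0.24935573]
30 [487.  299.1 137.7] [0.208, 0.071, 0.695, 0.0, 0.13, 0.0]
35 [486.6 302.5 134.5] [0.398, 0.07, 1.122, 0.0, 0.217, 0.0]
```

>>> carry_out:
  commands:
    - [[0.2,0.1,0.7,0,0.13,0],[0.4,0.1,1.1,0,0.217,0],[0.4,0.1,1.1,0,0.217,0],[0.4,0.1,1.1,0,0.217,0]]

```text
time: 6.48
tool_pos: [487.8, 301.7, 134.9]
ee_rot: [-1.728, -1.987, -0.54]
contact_force: [0.3, -4.7, 0.7]
opening: 61.7
gripper_force: 20.0
```

```bash
python3 - <<'E'
from h import *
o=manip.observe();print(o['time'],o['tool_pos'],o['contact_force'],o['opening'])
R0=rot(o['ee_rot']);print('down 3mm',R0.T@[0,0,-.3])
s=manip.read_camera('side')['color']
cv2.imwrite('pics/g4.png',cv2.resize(s[310:470,150:350],(750,600)))
E
```

```text
6.475 [487.84188259 301.73002372 134.85143269] [ 0.25069706 -4.70133035  0.7340875 ] 61.741211547354474
down 3mm [-1.70604810e-01 -8.59771490e-05  2.46767079e-01]
```

View pics/g4.png

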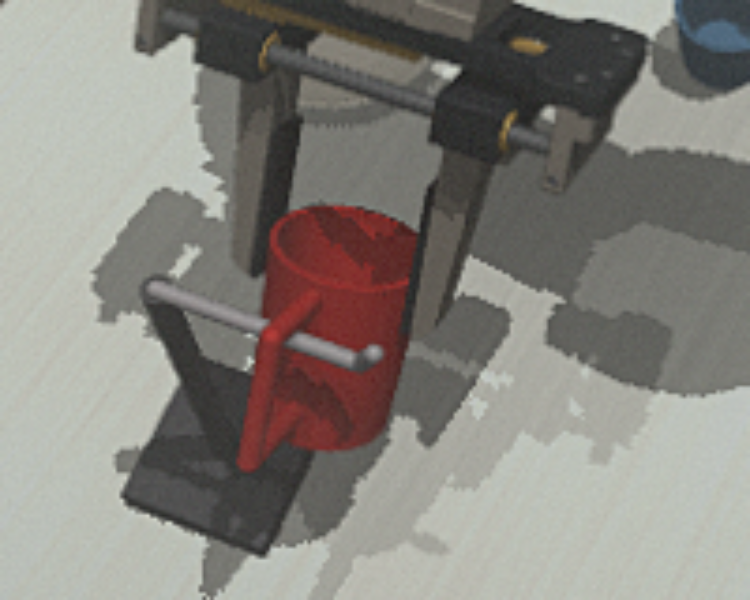

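The bar passes through the handle; the -4.7 N in y suggests the cup wall presses on the bar, so back off 4 mm, lower 2 mm, then release.

>>> carry_out:
  commands:
    - [[-0.4,0,-0.05,0,0,0],[-0.4,0,-0.05,0,0,0],[-0.4,0,-0.05,0,0,0]]

```text
time: 6.9
tool_pos: [487.8, 299.6, 133.5]
ee_rot: [-1.725, -1.987, -0.541]
contact_force: [-0.5, -0.7, 1.6]
opening: 62.0
gripper_force: 20.0
```

>>> carry_out:
  commands:
    - [[0,0,0,0,0,0],[0,0,0,0,0,0],[0,0,0,0,0,0],[0,0,0,0,0,0],[0,0,0,0,0,0]]
  grip: 0.15

```text
time: 7.52
tool_pos: [488.2, 298.7, 133.1]
ee_rot: [-1.727, -1.986, -0.541]
contact_force: [-0.7, 0.6, -0.5]
opening: 78.1
gripper_force: 0.0
```

```bash
python3 - <<'E'
from h import *
o=manip.observe();print(o['time'],o['tool_pos'],o['contact_force'],o['opening'])
s=manip.read_camera('side')['color']
cv2.imwrite('pics/g5.png',cv2.resize(s[310:470,150:350],(750,600)))
E
```

```text
7.525 [488.19849787 298.67723855 133.08450257] [-0.68138548  0.55340095 -0.52211673] 78.07870008689287
```

View pics/g5.png

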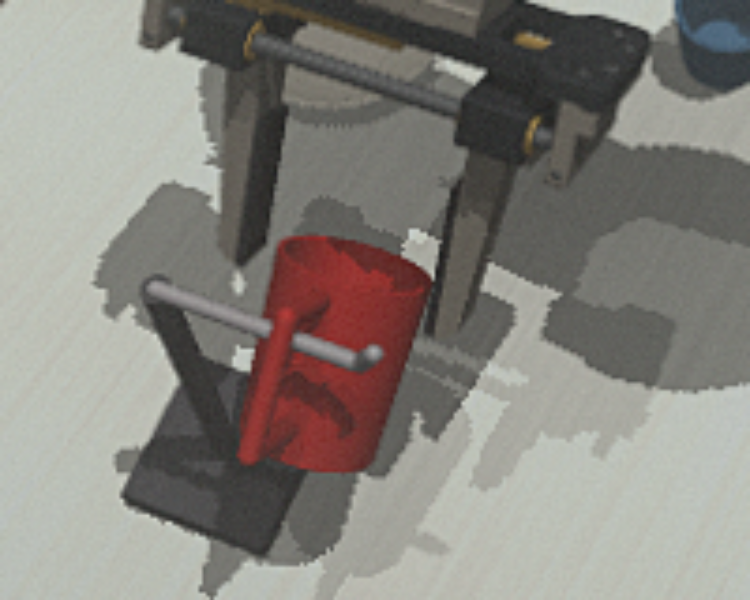

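The cup hangs free on the bar between the open fingers. Retract along the tool axis.

>>> carry_out:
  commands:
    - [[0,0,-3,0,0,0],[0,0,-7,0,0,0],[0,0,-12,0,0,0],[0,0,-15,0,0,0],[0,0,-15,0,0,0]]

```text
time: 8.2
tool_pos: [501.8, 212.8, 258.1]
ee_rot: [-1.73, -1.987, -0.546]
contact_force: [-1.1, 0.2, -1.4]
opening: 78.1
gripper_force: 0.0
```

```bash
python3 - <<'E'
from h import *
o=manip.observe();print(o['time'],o['tool_pos'],o['joints']);print(go(508,3,150,-12))
c=manip.read_camera('top'); s=manip.read_camera('side')
# refine die, tray, holder, saucer with the arm away
def rect(nm,cam,lo,hi,roi,z):
    x0,y0,x1,y1=roi; h=cv2.cvtColor(cam['color'][y0:y1,x0:x1],cv2.COLOR_BGR2HSV); m=cv2.inRange(h,lo,hi)
    k=max(cv2.findContours(m,0,1)[0],key=cv2.contourArea)[:,0]+[x0,y0]; P=np.array([onz(cam,*p,z)[:2] for p in k],np.float32); r=cv2.minAreaRect(P); print(nm,np.round(r[0],1),np.round(r[1],1),round(r[2],1))
for nm,cam,roi in(('top',c,(295,160,365,235)),('side',s,(225,220,315,295))): rect('tray '+nm,cam,(40,60,20),(90,255,255),roi,4)
for nm,cam,roi in(('top',c,(365,170,435,240)),('side',s,(270,180,355,245))): rect('holder '+nm,cam,(0,0,0),(180,255,75),roi,25)
for nm,cam,roi in(('top',c,(430,275,465,305)),('side',s,(395,205,425,230))): rect('chip '+nm,cam,(90,80,40),(135,255,255),roi,6)
# die: top face brightest
for nm,cam,roi in(('top',c,(338,278,357,297)),('side',s,(357,273,376,293))):
    x0,y0,x1,y1=roi; g=cam['color'][y0:y1,x0:x1].astype(int); print(nm); print(g[...,2]-g[...,1]); print(g.sum(2)//3)
E
```

```text
8.2 [501.76565629 212.78492268 258.148455  ] [-0.27714369  0.27019855  0.20223988  1.9241297  -0.74873725  1.12044529
  0.45318783]
[-23.304, -2.289, -3.025, -0.101, -0.601, 0.337]
tray top [650.6 -10.9] [142.2 175.4] 89.4
tray side [652.3 -34.2] [106.4  93. ] 5.9
holder top [ 632.7 -178.2] [117.  113.5] 0.4
holder side [ 641.7 -175.1] [182.4 209.1] 28.2
chip top [ 431.  -281.7] [38.3 33.8] 89.1
chip side [ 430.  -282.7] [38.1 35.9] 28.2
top
[[-10  -4  -4  -4  -4  -4  -3  -5  -5  -4  -4  -4  -4  -4  -4  -4  -4  -4
   -4]
 [ -7  -4  -4  -4  -5  -4  -4  -4  -3  -4  -3  -3  -4  -4  -3  -4  -3  -4
   -4]
 [ -9  -4  -4  -5  -4  -3  -4  -4  -4  -4  -4  -4  -3  -4  -3  -4  -4  -4
   -4]
 [-10  -5  -4  -4  -3  -3  -4  -3  -4  -3  -3  -4  -4  -4  -3  -4  -4  -3
   -4]
 [ -9  -6  -4  -2  -1   0  -1  -3  -1  -2  -1  -4  -4  -4  -5  -4  -4  -3
   -3]
 [-11  -9  -5  -2  -2  -2  -2  -2  -2  -2  -2  -2  -4  -4  -3  -3  -3  -4
   -3]
 [-12  -8  -5  -3  -2  -4   3   4  -2  -5  -3   2  -1  -4  -4  -4  -4  -3
   -4]
 [-14  -8  -5  -4  -1   0  38  53  13  -5   1  18   8  -4  -4  -4  -4  -4
   -4]
 [-14 
[... 4972 characters left out ...]
 179 171 130 129 177 173 112  72 145 187 179
  179]
 [182 181 141  80  82  77  78 117 166 185 195 178 130  84  88 157 185 173
  178]
 [179 150  93  78  81  85  79  75  84 131 173 133  69  78  84 148 184 174
  175]
 [147 105  99  82  81  81  85  83  80  79  76  75  76  90 136 175 181 177
  177]
 [155 113 103  92  79  86  86  86  78  81  89  91  90 127 155 175 175 178
  176]
 [182 162 115  91  83  89  83  89  82  85  90  80 120 173 185 178 178 178
  179]
 [181 187 159 120 120 111  94  80  78  82  83  97 157 183 179 179 181 178
  177]
 [176 177 179 185 161 123 119  93  88  93 111 149 176 179 174 176 178 178
  181]
 [175 176 175 182 182 185 194 161 150 160 158 175 181 175 175 175 178 180
  177]]
```

>>> carry_out:
  commands:
    - [[-23.3,-2.3,-3,-0.1,-0.6,0.337],[-23.3,-2.3,-3,-0.1,-0.6,0.337],[-23.3,-2.3,-3,-0.1,-0.6,0.337],[-23.3,-2.3,-3,-0.1,-0.6,0.337],[-23.3,-2.3,-3,-0.1,-0.6,0.337]]
  grip: 0.35

```text
time: 8.93
tool_pos: [504.2, 5.2, 145.5]
ee_rot: [-2.431, -1.978, 0.013]
contact_force: [-0.1, -0.0, -0.2]
opening: 59.8
gripper_force: 0.0
```

```bash
python3 - <<'E'
from h import *
o=manip.observe();print(o['time'],o['tool_pos'],o['opening'],o['joints']);print(go(508,3,80,-12))
c=manip.read_camera('top'); s=manip.read_camera('side')
for cam,Q,off in((c,((6.6,7.3),(11,8),(5.9,11.8),(10.6,12.3),(8.3,10)),(338,278)),(s,((8,5.2),(12.3,7.8),(5.4,8.4),(9.6,11),(9,8.1)),(357,273))):
    P=np.array([onz(cam,*(np.array(q)+off),20)[:2] for q in Q]);print(P.mean(0).round(1),[round(float(np.degrees(np.arctan2(*(P[a]-P[b])[::-1]))),0) for a,b in((0,1),(2,3),(0,2),(1,3))])
E
```

```text
8.925 [504.16231927   5.19352713 145.54619089] 59.815430718363665 [-0.4253371   0.3192659   0.41724564  2.0264146  -0.17277168  0.84007467
 -0.11429862]
[-0.126, 0.491, 6.55, -0.011, 0.002, 0.005]
[438.  -54.6] [80.0, 83.0, -10.0, -7.0]
[437.9 -56.4] [-10.0, -11.0, -97.0, -98.0]
```

>>> carry_out:
  commands:
    - [[-0.1,0.4,5.5,0,0,0],[-0.1,0.4,6.5,0,0,0],[-0.1,0.4,6.5,0,0,0]]

```text
time: 9.4
tool_pos: [509.7, 3.0, 83.3]
ee_rot: [-2.435, -1.978, 0.005]
contact_force: [-0.7, -0.2, -1.0]
opening: 59.5
gripper_force: 0.0
```

```bash
python3 - <<'E'
from h import *
o=manip.observe();print(o['time'],o['tool_pos']);print(go(508,3,26,-12))
E
```

```text
9.4 [509.65430696   2.98468419  83.34779213]
[-0.036, -0.127, 5.736, -0.006, -0.001, 0.003]
```

>>> carry_out:
  commands:
    - [[0,-0.1,4,0,0,0],[0,-0.1,5.6,0,0,0],[0,-0.1,5.6,0,0,0]]

```text
time: 9.78
tool_pos: [508.5, 2.9, 27.3]
ee_rot: [-2.435, -1.977, 0.006]
contact_force: [0.1, -0.5, -0.0]
opening: 59.5
gripper_force: 0.0
```

>>> carry_out:
  commands:
    - [[0,0,0,0,0,0],[0,0,0,0,0,0],[0,0,0,0,0,0],[0,0,0,0,0,0]]
  grip: 1
  newtons: 15

```text
time: 10.28
tool_pos: [508.6, 2.9, 27.4]
ee_rot: [-2.436, -1.978, 0.004]
contact_force: [-0.2, 0.4, 0.2]
opening: 21.6
gripper_force: 0.0
```

>>> carry_out:
  commands:
    - [[0,0,-4,0,0,0],[0,0,-8,0,0,0],[0,0,-8,0,0,0]]

```text
time: 10.65
tool_pos: [511.1, 2.9, 109.8]
ee_rot: [-2.438, -1.98, -0.003]
contact_force: [-0.2, 0.7, 0.1]
opening: 0.6
gripper_force: 0.0
```

```bash
python3 - <<'E'
from h import *
o=manip.observe();print(o['time'],o['tool_pos'],o['opening']);
t=np.radians(5);print(go(650+27*np.cos(t),-26+27*np.sin(t),110,95),go(650+27*np.cos(t),-26+27*np.sin(t),110,-85))
E
```

```text
10.65 [511.06132424   2.89112384 109.76855464] 0.5877382959757589
[0.808, 16.775, -0.016, 0.002, -0.001, -1.865] [0.808, 16.775, -0.016, -0.001, -0.002, 1.277]
```

```bash
python3 - <<'E'
from h import *
c=manip.read_camera('top'); s=manip.read_camera('side')
cv2.imwrite('pics/m1.png',np.hstack([cv2.resize(c['color'][200:310,280:390],(400,400)),cv2.resize(s['color'][210:330,290:410],(400,400))]))
E
```

```text
(no output)
```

View pics/m1.png

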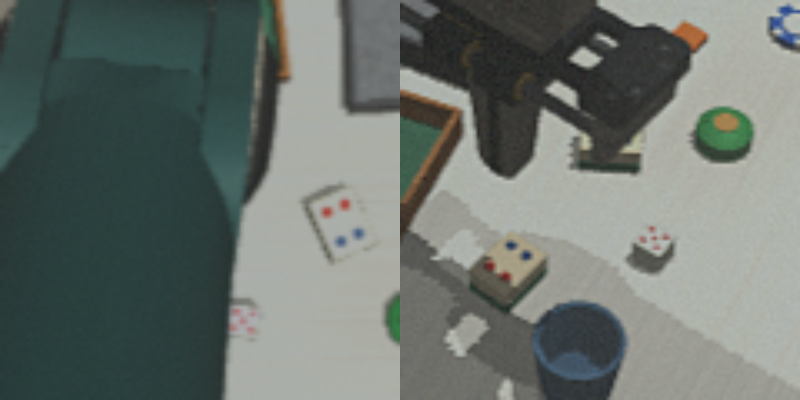

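```bash
cat >> h.py <<'E'
def dots(cam,roi,z,a0=25):
    x0,y0,x1,y1=roi; h=cv2.cvtColor(cv2.resize(cam['color'][y0:y1,x0:x1],None,fx=4,fy=4,interpolation=cv2.INTER_CUBIC),cv2.COLOR_BGR2HSV)
    m=(h[...,1]>70)&((h[...,0]<12)|(h[...,0]>168)|((h[...,0]>95)&(h[...,0]<130)))
    n,l,st,ce=cv2.connectedComponentsWithStats(m.astype(np.uint8)); return [(onz(cam,*((ce[i]+.5)/4-.5+[x0,y0]),z)[:2].round(1).tolist(),int(st[i][4])) for i in range(1,n) if st[i][4]>a0]
E
python3 - <<'E'
from h import *
s=manip.read_camera('side')
for roi in((305,275,338,303),):print(dots(s,roi,22))
o=manip.observe();print(o['time'],o['tool_pos'],o['opening'],o['gripper_force'])
E
```

```text
[([511.7, -9.1], 62), ([500.1, -6.8], 63), ([515.8, 10.2], 142), ([503.7, 12.8], 140)]
10.8 [508.17444287   2.90490463 106.43154317] 0.5520007725119673 0.0
```

```bash
python3 - <<'E'
from h import *
s=manip.read_camera('side');c=manip.read_camera('top'); o=manip.observe(); p=o['tool_pos'];Rm=rot(o['ee_rot'])
print(proj(s,p+22*Rm[:,2]),proj(c,p+22*Rm[:,2]),Rm.round(2).tolist(),manip.observe()['ee_rot'])
# ray of seen tip meets z=84
print(onz(s,323,262,84),onz(s,323,291,22))
E
```

```text
[321.93445273 268.66726531] [320.08941985 254.93104945] [[0.21, 0.98, -0.01], [0.98, -0.21, 0.0], [-0.0, -0.01, -1.0]] [-2.4347656  -1.97718792  0.00822734]
[513.67404314 -12.76294403  84.        ] [502.30337794   7.92955671  22.        ]
```

Picture: the tile is untouched at side px (322,291) and the closed fingertips sit at about (323,263), higher than the predicted tip at 268. The tips reach less far ahead of the TCP than stated, so I'll make a guarded descent with the fingers open around the tile.

>>> carry_out:
  commands:
    - [[0,0,4,0,0,0],[0,0,7,0,0,0],[0,0,8,0,0,0],[0,0,8,0,0,0],[0,0,8,0,0,0]]
  grip: 0.35

```text
time: 11.52
tool_pos: [509.2, 2.8, 27.8]
ee_rot: [-2.436, -1.978, 0.003]
contact_force: [0.0, 0.5, 0.3]
opening: 48.5
gripper_force: 0.0
```

```bash
python3 - <<'E'
from h import *
s=manip.read_camera('side'); o=manip.observe(); p=o['tool_pos'];Rm=rot(o['ee_rot']);print(p,o['opening'])
for e in(3,12,22):
  for y in(-30,30):print(e,y,proj(s,p+e*Rm[:,2]+y*Rm[:,1]).round(1))
cv2.imwrite('pics/m2.png',cv2.resize(s['color'][230:310,270:370],(800,600),interpolation=2))
E
```

```text
[509.25502122   2.82747655  27.99889382] 51.99633571443476
3 -30 [332.8 294.8]
3 30 [309.8 279.3]
12 -30 [332.7 297.5]
12 30 [309.8 282. ]
22 -30 [332.6 300.4]
22 30 [309.9 285. ]
```

View pics/m2.png

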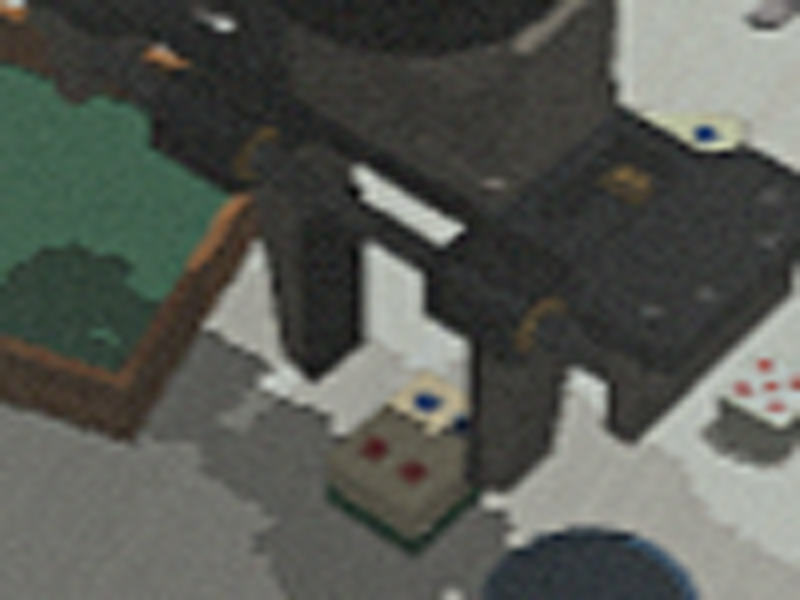

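Picture: open fingertips at side px (309,281) and (332,295), which put them about 5 mm ahead of the TCP and at z≈23, just above the tile. I'll go about 17 mm lower, guarded by the force reading.

>>> carry_out:
  commands:
    - [[0,0,0.9,0,0,0],[0,0,0.9,0,0,0]]

```text
time: 11.82
tool_pos: [508.0, 3.0, 17.8]
ee_rot: [-2.435, -1.978, 0.006]
contact_force: [-0.3, 0.0, 0.6]
opening: 59.5
gripper_force: 0.0
```

>>> carry_out:
  commands:
    - [[0,-0.1,0.7,0,0,0],[0,-0.1,0.7,0,0,0]]

```text
time: 12.08
tool_pos: [506.8, 3.0, 10.5]
ee_rot: [-2.435, -1.977, 0.007]
contact_force: [-0.8, -0.3, -0.1]
opening: 59.6
gripper_force: 0.0
```

>>> carry_out:
  commands:
    - [[0,0,0,0,0,0],[0,0,0,0,0,0],[0,0,0,0,0,0],[0,0,0,0,0,0]]
  grip: 1
  newtons: 15

```text
time: 12.58
tool_pos: [507.5, 3.1, 11.2]
ee_rot: [-2.436, -1.978, 0.005]
contact_force: [-0.4, -0.7, 0.7]
opening: 29.4
gripper_force: 15.0
```

>>> carry_out:
  commands:
    - [[0,0,-5,0,0,0],[0,0,-9,0,0,0],[0,0,-9,0,0,0]]

```text
time: 12.95
tool_pos: [510.0, 3.2, 103.7]
ee_rot: [-2.438, -1.98, -0.003]
contact_force: [0.6, -0.7, -1.1]
opening: 29.8
gripper_force: 15.0
```

```bash
python3 - <<'E'
from h import *
o=manip.observe();print(o['time'],o['tool_pos'],o['opening']);
t=np.radians(5);print(go(650+27*np.cos(t),-26+27*np.sin(t),80,-85))
E
```

```text
12.95 [510.02485459   3.19013819 103.70582634] 29.798163587066725
[0.792, 16.882, 2.378, -0.001, -0.002, 1.277]
```

>>> carry_out:
  commands:
    - [[0.8,16.9,2,0,0,1.277],[0.8,16.9,2,0,0,1.277],[0.8,16.9,2,0,0,1.277],[0.8,16.9,2,0,0,1.277],[0.8,16.9,2,0,0,1.277]]

```text
time: 13.58
tool_pos: [673.9, -24.2, 77.6]
ee_rot: [-3.071, -0.655, 0.013]
contact_force: [-0.1, 0.4, -0.2]
opening: 29.6
gripper_force: 15.0
```

```bash
python3 - <<'E'
from h import *
o=manip.observe();print(o['time'],o['tool_pos'],o['opening']);
t=np.radians(5);print(go(650+27*np.cos(t),-26+27*np.sin(t),60,-85))
E
```

```text
13.575 [673.87659963 -24.24541037  77.59000906] 29.560983025911455
[0.314, 0.075, 1.756, -0.002, 0.008, 0.333]
```

>>> carry_out:
  commands:
    - [[0.3,0.05,1.7,0,0,0.17],[0.3,0.05,1.7,0,0,0.333],[0.3,0.05,1.7,0,0,0.333],[0.3,0.05,1.7,0,0,0.333]]

```text
time: 14.08
tool_pos: [677.3, -23.1, 62.4]
ee_rot: [-3.137, -0.151, 0.009]
contact_force: [-0.0, -0.4, -0.4]
opening: 29.6
gripper_force: 15.0
```

```bash
python3 - <<'E'
from h import *
o=manip.observe();print(o['time'],o['tool_pos'],o['opening']);
t=np.radians(5);print(go(650+27*np.cos(t),-26+27*np.sin(t),17,-85))
E
```

```text
14.075 [677.25096022 -23.0952483   62.44233983] 29.647733703159332
[-0.014, 0.058, 4.544, -0.001, 0.006, 0.009]
```

>>> carry_out:
  commands:
    - [[0,0,2.5,0,0,0],[0,0,4.5,0,0,0],[0,0,4.5,0,0,0]]

```text
time: 14.45
tool_pos: [676.0, -23.1, 15.8]
ee_rot: [-3.137, -0.147, 0.013]
contact_force: [-1.1, 0.0, 0.4]
opening: 29.6
gripper_force: 15.0
```

>>> carry_out:
  commands:
    - [[0,0,0,0,0,0],[0,0,0,0,0,0],[0,0,0,0,0,0]]
  grip: 0.5

```text
time: 14.82
tool_pos: [677.6, -23.0, 18.6]
ee_rot: [-3.137, -0.147, 0.007]
contact_force: [-0.1, -0.0, -0.5]
opening: 45.7
gripper_force: 0.0
```

>>> carry_out:
  commands:
    - [[0,0,-3,0,0,0],[0,0,-7,0,0,0],[0,0,-9,0,0,0]]

```text
time: 15.2
tool_pos: [678.9, -23.3, 110.6]
ee_rot: [-3.137, -0.147, 0.003]
contact_force: [0.9, -0.6, 0.2]
opening: 46.1
gripper_force: 0.0
```

```bash
python3 - <<'E'
from h import *
o=manip.observe();print(o['time'],o['tool_pos'],o['joints']);
print(go(497.6,-118.8,80,-66.7),go(497.6,-118.8,80,113.3))
E
```

```text
15.2 [678.93031052 -23.32813781 110.62331296] [-0.49202535  0.71269036  0.71645106  1.63342466 -0.53553007  1.00321017
 -1.07695235]
[-18.94, 7.816, 3.087, -0.002, 0.002, -0.313] [-18.94, 7.816, 3.087, 0.002, 0.002, 2.828]
```

>>> carry_out:
  commands:
    - [[-18.9,7.8,3,0,0,-0.313],[-18.9,7.8,3,0,0,-0.313],[-18.9,7.8,3,0,0,-0.313],[-18.9,7.8,3,0,0,-0.313],[-18.9,7.8,3,0,0,-0.313]]
  grip: 0.35

```text
time: 15.82
tool_pos: [496.5, -118.7, 79.1]
ee_rot: [-3.075, -0.631, 0.007]
contact_force: [0.3, 0.8, 0.3]
opening: 59.7
gripper_force: 0.0
```

```bash
python3 - <<'E'
from h import *
o=manip.observe();print(o['time'],o['tool_pos'],o['joints'],o['opening']);
print(go(497.6,-118.8,11,-66.7))
E
```

```text
15.825 [ 496.51480366 -118.69343654   79.14194062] [-0.36536638  0.48605836  0.6682322   2.0704499  -0.44713382  0.73450388
 -0.57851742] 59.70673839893945
[0.122, 0.076, 6.814, -0.003, 0.004, -0.002]
```

>>> carry_out:
  commands:
    - [[0.1,0.1,4,0,0,0],[0.1,0.1,6.7,0,0,0],[0.1,0.1,6.7,0,0,0]]

```text
time: 16.2
tool_pos: [498.3, -117.7, 10.5]
ee_rot: [-3.074, -0.637, 0.011]
contact_force: [-0.4, -0.2, 0.2]
opening: 59.9
gripper_force: 0.0
```

>>> carry_out:
  commands:
    - [[0,0,0,0,0,0],[0,0,0,0,0,0],[0,0,0,0,0,0],[0,0,0,0,0,0]]
  grip: 1

```text
time: 16.7
tool_pos: [498.5, -118.8, 12.7]
ee_rot: [-3.075, -0.634, 0.005]
contact_force: [0.1, 0.5, 4.8]
opening: 29.7
gripper_force: 15.0
```

>>> carry_out:
  commands:
    - [[0,0,-5,0,0,0],[0,0,-9,0,0,0],[0,0,-9,0,0,0]]

```text
time: 17.08
tool_pos: [500.3, -119.3, 104.6]
ee_rot: [-3.076, -0.634, -0.002]
contact_force: [0.1, -0.3, -1.4]
opening: 29.6
gripper_force: 15.0
```

```bash
python3 - <<'E'
from h import *
o=manip.observe();print(o['time'],o['tool_pos'],o['opening']);
t=np.radians(5);print(go(650-27*np.cos(t),-26-27*np.sin(t),70,-85))
E
```

```text
17.075 [ 500.30330135 -119.27022043  104.56366807] 29.642901515621222
[14.87, -3.492, 3.476, -0.001, -0.001, 0.319]
```

>>> carry_out:
  commands:
    - [[14.9,-3.5,3,0,0,0.319],[14.9,-3.5,3,0,0,0.319],[14.9,-3.5,3,0,0,0.319],[14.9,-3.5,3.4,0,0,0.319],[14.9,-3.5,3.4,0,0,0.319]]

```text
time: 17.7
tool_pos: [619.3, -29.0, 66.2]
ee_rot: [-3.138, -0.135, 0.013]
contact_force: [0.4, -0.3, -0.0]
opening: 29.5
gripper_force: 15.0
```

```bash
python3 - <<'E'
from h import *
o=manip.observe();print(o['time'],o['tool_pos'],o['opening']);
t=np.radians(5);print(go(650-27*np.cos(t),-26-27*np.sin(t),18,-85))
E
```

```text
17.7 [619.28195357 -28.96591551  66.16440219] 29.465233661705962
[0.424, -0.023, 4.813, -0.001, 0.008, -0.001]
```

>>> carry_out:
  commands:
    - [[0.2,0,2.5,0,0,0],[0.2,0,4.7,0,0,0],[0.2,0,4.7,0,0,0]]

```text
time: 18.08
tool_pos: [621.0, -28.1, 18.2]
ee_rot: [-3.137, -0.136, 0.014]
contact_force: [-1.1, -0.5, -0.7]
opening: 29.3
gripper_force: 15.0
```

>>> carry_out:
  commands:
    - [[0,0,0,0,0,0],[0,0,0,0,0,0],[0,0,0,0,0,0]]
  grip: 0.5

```text
time: 18.45
tool_pos: [623.2, -27.5, 21.0]
ee_rot: [-3.137, -0.138, 0.007]
contact_force: [-0.1, -0.1, -0.0]
opening: 45.9
gripper_force: 0.0
```

>>> carry_out:
  commands:
    - [[0,0,-3,0,0,0],[0,0,-7,0,0,0],[0,0,-9,0,0,0]]

```text
time: 18.82
tool_pos: [624.3, -27.8, 112.7]
ee_rot: [-3.137, -0.137, 0.003]
contact_force: [-0.4, 0.5, -1.3]
opening: 46.3
gripper_force: 0.0
```

```bash
python3 - <<'E'
from h import *
o=manip.observe();print(o['time'],o['tool_pos'],o['joints']);
print(go(438,-55.5,80,-9),go(430.5,-282,80,-60))
s=manip.read_camera('side');print('tray dots',dots(s,(240,232,305,282),26,20))
E
```

```text
18.825 [624.31925304 -27.80324882 112.68852844] [-0.54386755  0.63311817  0.75090959  1.77855549 -0.52372695  0.94280771
 -1.05395236]
[-18.796, 1.135, 3.305, -0.003, 0.001, -1.326] [-21.524, 23.632, 3.277, -0.002, 0.002, -0.436]
tray dots [([691.5, -68.1], 27), ([699.9, -58.6], 33), ([657.4, -78.3], 52), ([613.9, -71.6], 50), ([619.5, -68.6], 39), ([686.2, -29.0], 123), ([666.7, -30.7], 53), ([685.3, -16.7], 126), ([665.4, -19.0], 50), ([631.2, -33.8], 122), ([585.1, -56.0], 45), ([611.5, -35.7], 59), ([630.1, -22.2], 129), ([694.3, 11.1], 23), ([610.2, -23.6], 54), ([664.2, 32.8], 42), ([651.1, 44.6], 30), ([633.0, 34.9], 29), ([640.4, 40.6], 26), ([630.8, 40.4], 23), ([615.5, 40.4], 42), ([603.6, 35.8], 25)]
```

Both tiles are seen flat in the tray (dot centres near (676,-24) and (621,-29)). Now the die.

```bash
python3 - <<'E'
from h import *
print(go(438,-55.5,70,-99))
E
```

```text
[-18.906, 1.117, 4.433, -0.002, -0.0, 0.245]
```

>>> carry_out:
  commands:
    - [[-18.9,1.1,4.0,0,0,0.245],[-18.9,1.1,4,0,0,0.245],[-18.9,1.1,4,0,0,0.245],[-18.9,1.1,4,0,0,0.245],[-18.9,1.1,4,0,0,0.245]]

```text
time: 19.5
tool_pos: [436.3, -54.9, 71.4]
ee_rot: [-3.131, 0.247, 0.007]
contact_force: [0.1, -0.4, -0.1]
opening: 45.8
gripper_force: 0.0
```

```bash
python3 - <<'E'
from h import *
o=manip.observe();print(o['time'],o['tool_pos'],o['joints']);print(go(438,-55.5,11,-99))
E
```

```text
19.5 [436.33309856 -54.91010223  71.39373615] [-0.64971615  0.44149197  0.84684593  2.24236477 -0.53960008  0.67385359
 -1.14185315]
[0.201, 0.035, 6.039, -0.0, 0.005, -0.0]
```

>>> carry_out:
  commands:
    - [[0.2,0,4,0,0,0],[0.2,0,5.9,0,0,0],[0.2,0,5.9,0,0,0]]

```text
time: 19.88
tool_pos: [438.4, -55.6, 11.4]
ee_rot: [3.131, -0.246, -0.01]
contact_force: [0.7, -0.3, 0.1]
opening: 46.4
gripper_force: 0.0
```

>>> carry_out:
  commands:
    - [[0,0,0,0,0,0],[0,0,0,0,0,0],[0,0,0,0,0,0],[0,0,0,0,0,0]]
  grip: 1
  newtons: 10

```text
time: 20.38
tool_pos: [438.2, -55.3, 12.9]
ee_rot: [-3.131, 0.247, 0.006]
contact_force: [0.5, 0.8, 3.0]
opening: 18.9
gripper_force: 10.0
```

>>> carry_out:
  commands:
    - [[0,0,-5,0,0,0],[0,0,-9,0,0,0],[0,0,-9,0,0,0]]

```text
time: 20.75
tool_pos: [439.7, -55.2, 104.4]
ee_rot: [-3.129, 0.246, 0.0]
contact_force: [0.6, 0.1, -0.1]
opening: 19.2
gripper_force: 10.0
```

```bash
python3 - <<'E'
from h import *
from scipy.optimize import least_squares
o=manip.observe();print(o['time'],o['tool_pos'],o['opening']);
s=manip.read_camera('side');c=manip.read_camera('top')
for cam,(x0,y0,x1,y1) in((c,(240,180,297,238)),(s,(200,282,280,347))):
    e=cv2.Canny(cv2.GaussianBlur(cam['color'],(3,3),0),15,40);ys,xs=np.nonzero(e[y0:y1,x0:x1]);P=np.array([onz(cam,x+x0,y+y0,18)[:2] for x,y in zip(xs,ys)]); best=[]
    g=[(np.sum(abs(np.hypot(*(P-[a,b]).T)-57)<2),a,b) for a in range(610,660,2) for b in range(120,170,2)]; print('saucer',sorted(g)[-4:])
print(go(637,146,85,-60))
E
```

```text
20.75 [439.73133507 -55.21914428 104.43631471] 19.15519454403106
saucer [(np.int64(72), 618, 124), (np.int64(77), 616, 128), (np.int64(79), 618, 126), (np.int64(81), 616, 126)]
saucer [(np.int64(142), 622, 126), (np.int64(143), 620, 128), (np.int64(153), 616, 136), (np.int64(169), 622, 128)]
[16.557, -22.942, 1.671, -0.003, 0.004, -0.68]
```

```bash
python3 - <<'E'
from h import *
c=manip.read_camera('top');s=manip.read_camera('side')
print(onz(c,266,210,4),onz(s,241.5,315,4),onz(c,266.5,209.5,18),onz(s,240,317,18))
print(go(622,131,85,-60))
E
```

```text
[622.43019626 128.36340139   4.        ] [621.99361106 123.50140415   4.        ] [620.86276142 125.32617535  18.        ] [615.29002852 135.63609949  18.        ]
[15.363, -21.284, 1.548, -0.002, 0.007, -0.681]
```

>>> carry_out:
  commands:
    - [[15.5,-20.9,1.5,0,0,-0.68],[15.5,-20.9,1.5,0,0,-0.68],[15.5,-20.9,1.5,0,0,-0.68],[15.5,-20.9,1.5,0,0,-0.68],[15.5,-20.9,1.5,0,0,-0.68]]

```text
time: 21.58
tool_pos: [624.6, 130.4, 84.0]
ee_rot: [-3.03, -0.819, 0.01]
contact_force: [-0.2, -0.0, 0.4]
opening: 19.0
gripper_force: 10.0
```

```bash
python3 - <<'E'
from h import *
o=manip.observe();print(o['time'],o['tool_pos'],o['opening']);print(go(621,127,22,-60))
E
```

```text
21.575 [624.6020554  130.40062816  83.96795743] 18.962304833526495
[-0.449, 0.142, 6.199, -0.005, 0.005, 0.004]
```

>>> carry_out:
  commands:
    - [[-0.4,0.1,3.5,0,0,0],[-0.4,0.1,5.5,0,0,0],[-0.4,0.1,6.3,0,0,0],[-0.4,0.1,6.3,0,0,0]]

```text
time: 22.08
tool_pos: [620.2, 123.3, 23.3]
ee_rot: [-3.033, -0.81, 0.009]
contact_force: [-0.2, -0.3, 0.5]
opening: 19.3
gripper_force: 10.0
```

>>> carry_out:
  commands:
    - [[0,0,0,0,0,0],[0,0,0,0,0,0],[0,0,0,0,0,0]]
  grip: 0.65

```text
time: 22.45
tool_pos: [620.7, 124.0, 24.2]
ee_rot: [-3.033, -0.811, 0.006]
contact_force: [-0.1, -0.1, 0.8]
opening: 32.4
gripper_force: 0.0
```

>>> carry_out:
  commands:
    - [[0,0,-3,0,0,0],[0,0,-7,0,0,0],[0,0,-9,0,0,0],[0,0,-9,0,0,0]]

```text
time: 22.95
tool_pos: [621.7, 124.1, 114.9]
ee_rot: [-3.032, -0.811, 0.003]
contact_force: [-0.1, -0.6, -0.7]
opening: 32.0
gripper_force: 0.0
```

```bash
python3 - <<'E'
from h import *
o=manip.observe();print(o['time'],o['tool_pos'],o['joints']);print(go(430.5,-282,90,-90))
E
```

```text
22.95 [621.71184958 124.1015769  114.90950518] [-0.71323585  0.61395667  0.65056106  1.7498473  -0.45219787  0.93417248
 -0.9227579 ]
[-36.843, 25.644, 2.447, -0.003, 0.002, 0.523]
```

>>> carry_out:
  commands:
    - [[-36.8,25.6,2.4,0,0,0.523],[-36.8,25.6,2.4,0,0,0.523],[-36.8,25.6,2.4,0,0,0.523],[-36.8,25.6,2.4,0,0,0.523],[-36.8,25.6,2.4,0,0,0.523]]
  grip: 0.3

```text
time: 23.58
tool_pos: [485.8, -159.6, 95.9]
ee_rot: [-3.141, -0.001, 0.011]
contact_force: [1.6, -1.1, 0.2]
opening: 64.3
gripper_force: 0.0
```

```bash
python3 - <<'E'
from h import *
o=manip.observe();print(o['time'],o['tool_pos'],o['joints']);print(go(430.5,-282,80,-90))
E
```

```text
23.575 [ 485.80965026 -159.63716919   95.89318826] [-0.39486357  0.49872214  0.81714401  2.06380903 -0.50730506  0.795742
 -0.83952106]
[-5.523, 12.236, 1.62, -0.001, 0.007, 0.0]
```

>>> carry_out:
  commands:
    - [[-5.4,12,1.6,0,0,0],[-5.4,12,1.6,0,0,0],[-5.4,12,1.6,0,0,0],[-5.4,12,1.6,0,0,0]]

```text
time: 24.08
tool_pos: [432.7, -278.2, 80.4]
ee_rot: [-3.14, 0.003, 0.011]
contact_force: [-0.2, 0.8, -0.7]
opening: 64.4
gripper_force: 0.0
```

```bash
python3 - <<'E'
from h import *
o=manip.observe();print(o['time'],o['tool_pos'],o['joints']);print(go(430.5,-282,20,-90))
c=manip.read_camera('top');k=np.array
x0,y0,x1,y1=240,185,295,235;h=c['color'][y0:y1,x0:x1].astype(int)
print('die red', [ (onz(c,x+x0,y+y0,24)[:2].round(0).tolist()) for y,x in zip(*np.nonzero(h[...,2]-h[...,1]>25))])
E
```

```text
24.075 [ 432.74497257 -278.24179293   80.39951671] [-0.11731304  0.52796627  0.79092462  2.06400191 -0.5361527   0.77088507
 -0.56646169]
[-0.181, 0.388, 6.041, -0.002, 0.007, -0.002]
die red [[628.0, 123.0], [623.0, 133.0], [621.0, 126.0], [621.0, 119.0], [618.0, 119.0], [614.0, 128.0], [614.0, 126.0]]
```

Die sits at (620,125), the middle of the saucer. Now I lower onto the chip, guarded.

>>> carry_out:
  commands:
    - [[-0.15,0.2,4,0,0,0],[-0.15,0.2,6.5,0,0,0],[-0.15,0.2,6.5,0,0,0],[-0.15,0.2,6.5,0,0,0]]

```text
time: 24.62
tool_pos: [432.8, -279.7, 17.0]
ee_rot: [-3.141, -0.002, 0.007]
contact_force: [0.4, 0.7, 0.3]
opening: 64.2
gripper_force: 0.0
```

>>> carry_out:
  commands:
    - [[0,0,0.4,0,0,0],[0,0,0.6,0,0,0],[0,0,0.6,0,0,0]]

```text
time: 25.0
tool_pos: [431.9, -280.4, 10.6]
ee_rot: [-3.141, 0.001, 0.007]
contact_force: [0.3, -0.3, -0.3]
opening: 64.1
gripper_force: 0.0
```

>>> carry_out:
  commands:
    - [[0,0.1,0.2,0,0,0],[0,0.1,0.25,0,0,0]]

```text
time: 25.25
tool_pos: [431.6, -281.6, 7.9]
ee_rot: [-3.141, 0.001, 0.008]
contact_force: [-0.7, 0.3, -0.4]
opening: 64.3
gripper_force: 0.0
```

>>> carry_out:
  commands:
    - [[0,0,0.1,0,0,0],[0,0,0.15,0,0,0]]

```text
time: 25.5
tool_pos: [431.7, -281.4, 6.4]
ee_rot: [-3.141, 0.001, 0.008]
contact_force: [0.9, 0.9, 0.3]
opening: 64.6
gripper_force: 0.0
```

>>> carry_out:
  commands:
    - [[0,0,0,0,0,0],[0,0,0,0,0,0],[0,0,0,0,0,0],[0,0,0,0,0,0]]
  grip: 1

```text
time: 26.0
tool_pos: [431.7, -281.4, 6.4]
ee_rot: [-3.141, 0.001, 0.008]
contact_force: [0.5, 0.8, -0.1]
opening: 26.5
gripper_force: 0.0
```

>>> carry_out:
  commands:
    - [[0,0,0,0,0,0],[0,0,0,0,0,0],[0,0,0,0,0,0],[0,0,0,0,0,0],[0,0,0,0,0,0]]
  grip: 0.3

```text
time: 26.62
tool_pos: [431.7, -281.4, 6.4]
ee_rot: [-3.141, 0.001, 0.008]
contact_force: [-0.2, 0.1, 0.5]
opening: 64.4
gripper_force: 0.0
```

>>> carry_out:
  commands:
    - [[0,0,0.1,0,0,0],[0,0,0.25,0,0,0],[0,0,0.25,0,0,0]]

```text
time: 27.0
tool_pos: [431.6, -281.3, 3.8]
ee_rot: [-3.14, 0.001, 0.008]
contact_force: [0.2, 0.1, 0.5]
opening: 64.2
gripper_force: 0.0
```

```bash
python3 - <<'E'
from h import *
s=manip.read_camera('side')
x0,y0,x1,y1=395,205,425,232;h=cv2.cvtColor(s['color'][y0:y1,x0:x1],cv2.COLOR_BGR2HSV);m=cv2.inRange(h,(90,80,40),(135,255,255))
ys,xs=np.nonzero(m);print(len(xs));P=np.array([onz(s,x+x0,y+y0,6)[:2] for x,y in zip(xs,ys)]);print(P.min(0),P.max(0),manip.observe()['tool_pos'])
E
```

```text
29
[ 412.63768071 -295.84216873] [ 426.0190174 -268.9618871] [ 431.6326951  -281.35832839    3.8528577 ]
```

>>> carry_out:
  commands:
    - [[0,0,0.1,0,0,0],[0,0,0.2,0,0,0],[0,0,0.2,0,0,0]]

```text
time: 27.42
tool_pos: [431.7, -281.4, 1.9]
ee_rot: [-3.14, 0.001, 0.008]
contact_force: [0.3, 0.4, 0.2]
opening: 64.5
gripper_force: 0.0
```

>>> carry_out:
  commands:
    - [[0,0,0,0,0,0],[0,0,0,0,0,0],[0,0,0,0,0,0],[0,0,0,0,0,0]]
  grip: 1

```text
time: 27.92
tool_pos: [431.7, -281.4, 2.0]
ee_rot: [-3.141, 0.001, 0.008]
contact_force: [-0.0, -0.5, -0.7]
opening: 26.8
gripper_force: 0.0
```

>>> carry_out:
  commands:
    - [[0,0,0,0,0,0],[0,0,0,0,0,0],[0,0,0,0,0,0],[0,0,0,0,0,0],[0,0,0,0,0,0]]
  grip: 0.3

```text
time: 28.55
tool_pos: [431.7, -281.4, 2.0]
ee_rot: [-3.141, 0.001, 0.008]
contact_force: [0.1, 0.1, 0.0]
opening: 64.6
gripper_force: 0.0
```

>>> carry_out:
  commands:
    - [[0,0,0.1,0,0,0],[0,0,0.25,0,0,0],[0,0,0.25,0,0,0]]

```text
time: 28.92
tool_pos: [431.6, -281.4, -0.7]
ee_rot: [-3.14, 0.001, 0.008]
contact_force: [1.0, -0.5, -0.3]
opening: 64.5
gripper_force: 0.0
```

```bash
python3 - <<'E'
from h import *
s=manip.read_camera('side');c=manip.read_camera('top');o=manip.observe();p=o['tool_pos'];print(p,o['contact_force'])
for y in(-41,41):print(proj(s,[p[0],p[1]+y,p[2]]).round(1))
x0,y0,x1,y1=380,195,440,240
g=cv2.cvtColor(s['color'],cv2.COLOR_BGR2GRAY)[y0:y1:1,x0:x1:2]
for i,r in enumerate(g):print(y0+i,' '.join('%2d'%(v//10) for v in r))
E
```

```text
[ 431.64536575 -281.3952476    -0.61163006] [ 0.84323501 -0.33962821 -0.68091303]
[414.1 208.7]
[401.3 230.9]
195 16 16 16 12  3  4  5  5  4  4  4  5  4  4  4  5  5  5  4  5  5  6 18 17  7  5  5  6  8 14
196 16 17 17 13  4  4  4  4  4  4  4  5  5  4  5  4  4  4  5  5  5  2 17 17 17 18  5  5  6  7
197 16 16 16 12  4  4  4  4  4  4  4  5  5  5  5  5  5  5  5  5  5  2 15 14 17 17 18  6  5  5
198 17 16 17 13  4  4  4  5  5  4  4  5  5  4  4  5  5  5  4  5  4  5 15 15 14 16 17 18  7  6
199 16 17 17  5  4  3  3  4  5  4  5  5  5  5  5  5  5  5  5  5  5  4 15 14 14 14 14 17 17  6
200 16 16 17  5  4  4  4  4  4  5  5  5  5  4  4  4  5  4  5  5  4  7 14 14 14 14 14 14 17 17
201 16 16 17  5  5  4  4  3  3  4  5  5  4  6  5  5  7  4  5  5  4 11 15 14 14 14 14 14 14 17
202 16 16 17  5  5  6  4  4  3  4  3  4  5  7  5  5  4  5  5  5  3 15 14 14 14 14 15 14 14 16
203 16 16 16 13  6  5  5  6  4  4  4  4  4  5  5  5  5  4  4  4  3 14 15 14 14 14 14 14 17 16
204 16 16 17 10  4  5  5  5  5  4  4  4  4  4  4  6  5  5  5  4  5 16 14 14 15 14 14 14 16 16
205 16 16 17 10  3  5  5  5  5  6  5  4  4  4  4  
[... 2539 characters left out ...]
 14 14 14 14 14 14 14 14 14 14 14 14 14 14
233 10 10 10 10  8  8  8  8  8  8  8  8 12 14 13 14 14 14 14 14 14 14 14 14 14 14 14 14 14 14
234 10 10 10 10 10  8  8  8  8  8  8 13 14 14 14 13 14 14 14 14 14 14 14 14 14 14 14 14 14 17
235 10 10 10 10 10  8  8  8  8  8  8  7 14 14 13 14 14 14 14 14 14 14 14 14 14 14 14 14 14 16
236 10 10 10 10  9  8  8  8  8  8  8 12 14 14 14 14 14 14 14 13 14 14 14 14 14 14 14 14 14 16
237 10 10 10  9  7  8  8  8 10  8  7 15 14 14 14 14 14 14 14 14 14 14 14 14 14 14 14 14 14 17
238 10 10  8 15  7  7  8  8  8  8  8 14 13 14 14 14 14 14 14 14 14 14 14 15 14 14 14 14 14 17
239  9 10  9 12 12  8  8  8  8  8 12 14 14 14 14 14 14 14 14 14 14 14 14 14 14 14 14 14 14 17
```

>>> carry_out:
  commands:
    - [[0,0,0,0,0,0],[0,0,0,0,0,0],[0,0,0,0,0,0],[0,0,0,0,0,0]]
  grip: 1

```text
time: 29.52
tool_pos: [432.3, -282.1, 0.1]
ee_rot: [-3.142, 0.001, 0.006]
contact_force: [-1.3, -0.6, 5.4]
opening: 26.3
gripper_force: 2.7
```

>>> carry_out:
  commands:
    - [[0,0,-0.5,0,0,0],[0,0,-0.5,0,0,0],[0,0,-0.5,0,0,0],[0,0,-0.5,0,0,0],[0,0,-0.5,0,0,0]]
  grip: 0.3

```text
time: 30.15
tool_pos: [431.6, -281.4, 4.3]
ee_rot: [-3.141, 0.001, 0.008]
contact_force: [-0.8, 0.3, -0.1]
opening: 64.3
gripper_force: 0.0
```

>>> carry_out:
  commands:
    - [[0,0,0.3,0,0,0],[0,0,0.6,0,0,0],[0,0,0.7,0,0,0],[0,0,0.7,0,0,0]]

```text
time: 30.65
tool_pos: [431.6, -281.4, -2.7]
ee_rot: [-3.14, 0.001, 0.008]
contact_force: [-0.7, 0.5, -0.2]
opening: 64.3
gripper_force: 0.0
```

>>> carry_out:
  commands:
    - [[0,0,0.1,0,0,0],[0,0,0.1,0,0,0]]

```text
time: 30.9
tool_pos: [431.7, -281.4, -3.6]
ee_rot: [-3.141, 0.001, 0.008]
contact_force: [0.6, 1.0, -0.7]
opening: 64.3
gripper_force: 0.0
```

```bash
python3 - <<'E'
from h import *
o=manip.observe();p=o['tool_pos'];print(p,o['contact_force'])
s=manip.read_camera('side')
x0,y0,x1,y1=395,205,430,235;h=cv2.cvtColor(s['color'][y0:y1,x0:x1],cv2.COLOR_BGR2HSV);m=cv2.inRange(h,(90,80,40),(135,255,255))
for r in m[::1,::1]:print(''.join('#' if v else '.' for v in r))
E
```

```text
[ 431.67859865 -281.37028119   -3.57191736] [ 0.58111292  0.9555617  -0.73876144]
...................................
...................................
...................................
...................................
...................................
...................................
...................................
...................................
...................................
...................................
...................................
...................................
...................####............
...................####............
..................#####............
..................#................
..............#####................
................#####..............
.................###...............
.................#.................
...................................
...................................
...................................
...................................
...................................
...................................
...................................
...................................
...................................
...................................
```

>>> carry_out:
  commands:
    - [[0,0,0,0,0,0],[0,0,0,0,0,0],[0,0,0,0,0,0],[0,0,0,0,0,0]]
  grip: 1

```text
time: 31.45
tool_pos: [431.7, -281.4, -3.5]
ee_rot: [-3.141, 0.001, 0.008]
contact_force: [-0.3, -0.4, 0.3]
opening: 39.1
gripper_force: 10.0
```

>>> carry_out:
  commands:
    - [[0,0,-4,0,0,0],[0,0,-9,0,0,0],[0,0,-10,0,0,0],[0,0,-10,0,0,0]]

```text
time: 31.95
tool_pos: [432.5, -281.1, 96.6]
ee_rot: [-3.14, -0.0, 0.006]
contact_force: [0.5, 0.3, -0.7]
opening: 39.3
gripper_force: 10.0
```

```bash
python3 - <<'E'
from h import *
o=manip.observe();print(o['time'],o['tool_pos'],o['opening']);print(go(628,-179,80,-90))
E
```

```text
31.95 [ 432.51935298 -281.11962061   96.56243881] 39.337369460777275
[19.556, -10.206, 1.59, -0.001, 0.004, 0.0]
```

>>> carry_out:
  commands:
    - [[19.5,-10.2,1.5,0,0,0],[19.5,-10.2,1.5,0,0,0],[19.5,-10.2,1.5,0,0,0],[19.5,-10.2,1.5,0,0,0],[19.5,-10.2,1.5,0,0,0]]

```text
time: 32.58
tool_pos: [627.9, -176.6, 77.4]
ee_rot: [-3.139, -0.007, 0.013]
contact_force: [-0.6, -0.7, -0.7]
opening: 39.1
gripper_force: 10.0
```

```bash
python3 - <<'E'
from h import *
o=manip.observe();print(o['time'],o['tool_pos'],o['opening']);print(go(628,-179,7,-90))
E
```

```text
32.575 [ 627.9158402  -176.59528159   77.37531465] 39.127462498328676
[0.066, 0.256, 7.037, -0.002, 0.008, 0.004]
```

>>> carry_out:
  commands:
    - [[0,0.15,3.5,0,0,0],[0,0.15,6,0,0,0],[0,0.15,7,0,0,0],[0,0.15,7,0,0,0]]

```text
time: 33.08
tool_pos: [626.0, -181.4, 9.9]
ee_rot: [-3.14, 0.002, 0.01]
contact_force: [-0.3, 0.4, 0.0]
opening: 39.0
gripper_force: 10.0
```

>>> carry_out:
  commands:
    - [[0,0,0,0,0,0],[0,0,0,0,0,0],[0,0,0,0,0,0]]
  grip: 0.45

```text
time: 33.45
tool_pos: [627.3, -181.0, 11.3]
ee_rot: [-3.141, 0.0, 0.006]
contact_force: [-0.4, 0.2, 0.2]
opening: 51.0
gripper_force: 0.0
```

>>> carry_out:
  commands:
    - [[0,0,-3,0,0,0],[0,0,-8,0,0,0],[0,0,-14,0,0,0],[0,0,-20,0,0,0]]

```text
time: 33.95
tool_pos: [627.6, -181.1, 212.7]
ee_rot: [-3.141, 0.001, 0.008]
contact_force: [1.3, 0.3, -0.1]
opening: 50.3
gripper_force: 0.0
```

>>> carry_out:
  commands:
    - [[-15,10,-3,0,0,0],[-15,10,-3,0,0,0],[-15,10,-3,0,0,0],[-15,10,-3,0,0,0],[-15,10,-3,0,0,0]]

```text
time: 34.58
tool_pos: [478.7, -280.5, 241.5]
ee_rot: [-3.14, -0.0, 0.006]
contact_force: [1.1, 0.3, 0.4]
opening: 50.4
gripper_force: 0.0
```

```bash
python3 - <<'E'
from h import *
import time
o=manip.observe();print(o['time'],o['tool_pos'])
c=manip.read_camera('top');s=manip.read_camera('side')
def blob(nm,cam,lo,hi,roi,z):
    x0,y0,x1,y1=roi; m=cv2.inRange(cv2.cvtColor(cam['color'][y0:y1,x0:x1],cv2.COLOR_BGR2HSV),lo,hi); ys,xs=np.nonzero(m)
    if len(xs)==0: print(nm,'none');return
    P=np.array([onz(cam,x+x0,y+y0,z)[:2] for x,y in zip(xs,ys)]);print(nm,len(xs),P.mean(0).round(1),P.min(0).round(0),P.max(0).round(0))
blob('chip top',c,(100,110,60),(130,255,255),(370,172,430,235),10)
blob('chip side',s,(100,110,60),(130,255,255),(275,185,350,240),10)
blob('cup side',s,(0,110,40),(10,255,255),(170,360,330,470),130)
blob('marker',c,(40,80,20),(90,255,255),(380,275,410,302),18)
blob('tumbler',c,(90,80,20),(135,255,255),(280,270,320,305),45)
print('tiles',dots(c,(305,165,360,230),26,20)); 
x0,y0,x1,y1=205,285,275,345;h=s['color'][y0:y1,x0:x1].astype(int);print('die',np.mean([onz(s,x+x0,y+y0,24)[:2] for y,x in zip(*np.nonzero(h[...,2]-h[...,1]>25))],0))
# cup outline in the side view
m=cv2.inRange(cv2.cvtColor(s['color'],cv2.COLOR_BGR2HSV),(0,110,40),(10,255,255))
for r in m[380:450:2,180:300:2]:print(''.join('#' if v else '.' for v in r))
E
```

```text
34.575 [ 478.66774305 -280.53003929  241.51144363]
chip top 55 [ 626.  -179.4] [ 608. -197.] [ 644. -160.]
chip side 45 [ 624.8 -180.6] [ 610. -200.] [ 642. -162.]
cup side 1756 [477.1 330.9] [442. 287.] [519. 373.]
marker 162 [ 436.9 -161.7] [ 420. -180.] [ 454. -146.]
tumbler 205 [438.8  46.1] [415.  24.] [463.  68.]
tiles [([686.9, -26.7], 110), ([685.9, -14.5], 109), ([667.2, -28.6], 45), ([666.0, -16.8], 36), ([631.6, -31.6], 109), ([630.1, -19.8], 111), ([611.6, -33.5], 54), ([610.6, -21.7], 48)]
die [620.95807596 123.06529547]
............................................................
......................#.#...................................
.....................#########..............................
.....................######.#####...........................
......................##############........................
.....................#################......................
....................##.####..###########....................
....................#####....############...................
......................###...#############...................
...........
[... 874 characters left out ...]
####.........................
...............###.################.........................
...............####.#.#############.........................
................###...#####.###..#..........................
.................#.#.##########.##..........................
..................##############.#..........................
....................#############...........................
......................#########.#...........................
..........................####..............................
............................................................
............................................................
............................................................
```

```bash
python3 - <<'E'
from h import *
f=[manip.read_camera('side')['color'][370:470,170:320].astype(int) for _ in range(8)]
print([round(float(abs(cv2.GaussianBlur((f[0]-g).astype(np.float32),(5,5),0)).max()),1) for g in f[1:]], abs(manip.observe()['qvel']).max())
print(manip.close_job())
E
```

```text
[17.2, 16.1, 16.9, 3.8, 7.1, 7.4, 14.0] 0.0032709123437965654
the job is handed in; nothing more can be done
None
```

The job is handed in after about 35 s. The last camera check shows the cup hanging on the hook, both tiles flat and side by side in the tray, the chip in the holder and the die in the saucer; the marker and tumbler had not moved, but the key, tile stack, pusher and saucer were not re-measured. The cup may not have been fully still: small frame-to-frame changes in its area just before hand-in were not ruled out as motion, and no verdict came back.

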